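Dress the deli counter display

TASK

Get the display on the deli counter ready for opening: pack all the goods standing on the counter (jars, tins and biscuit cartons, as many as there are) into the wooden crate, each standing upright on the crate's floor with nothing stacked, and hang both black price boards side by side over the steel rail, so that each straddles the tube square to it with its flat top resting on it, between the posts. Leave the other things on the counter where they are.

Things in the scene. Friction and masses are not known exactly. Their poses are not given: they have to be found in the camera images.
- crate: open wooden display crate fixed to the counter, outside 188 x 270 mm (x, y) and 56 high; inside 168 x 250 mm, walls 10 mm thick, floor board 8 mm thick (its upper face is 8 mm above the counter); origin at the counter under its centre, x along the short side, y along the long side. It holds two rows of three goods; goods stand up 44 to 62 mm out of it
- rail: steel sign rail fixed to the counter on the robot's side of the crate: a level round tube, 16 mm in diameter and 360 long, along y, its top 175 mm above the counter, on two 18 mm posts at y = +165 and -165 mm with round feet 50 mm across; origin at the counter under its middle
- rail_top (a point): middle of the rail, on the top of its tube, 175 mm above the counter; axes as rail
- jar_1: straight glass jar of preserves with a brass-coloured lid, 66 mm in diameter, 92 high, about 0.4 kg, may be absent; origin at the centre of its underside, z up its axis
- tin_1: food tin with a red label, 66 mm in diameter, 98 high, about 0.4 kg, may be absent; origin at the centre of its underside, z up its axis
- carton_1: stiff white biscuit carton with a red band, 60 x 74 mm (x, y), 110 high, about 0.3 kg, may be absent; origin at the centre of its underside, z up
- jar_2: straight glass jar of preserves with a brass-coloured lid, 66 mm in diameter, 92 high, about 0.4 kg, may be absent; origin at the centre of its underside, z up its axis
- tin_2: food tin with a red label, 66 mm in diameter, 98 high, about 0.4 kg, may be absent; origin at the centre of its underside, z up its axis
- carton_2: stiff white biscuit carton with a red band, 60 x 74 mm (x, y), 110 high, about 0.3 kg, may be absent; origin at the centre of its underside, z up
- board_1: black price board folded from stiff sheet 4 mm thick, standing like a tent, open below and at both ends: 120 mm long (along y), 115 high, about 0.22 kg. Its flat top is 36 mm wide (along x), both cheeks go straight down from there for 40 mm (28 mm apart inside, 36 outside), then splay out to feet 80 mm apart; origin on the counter plane under its centre, z up
- board_1_fold (a point): middle of the underside of that board's flat top, 111 mm above its origin: this face comes to rest on the rail
- board_2: black price board folded from stiff sheet 4 mm thick, standing like a tent, open below and at both ends: 120 mm long (along y), 115 high, about 0.22 kg. Its flat top is 36 mm wide (along x), both cheeks go straight down from there for 40 mm (28 mm apart inside, 36 outside), then splay out to feet 80 mm apart; origin on the counter plane under its centre, z up
- board_2_fold (a point): middle of the underside of that board's flat top, 111 mm above its origin: this face comes to rest on the rail
- bowl: bystander: small white sample bowl, 90 mm across, 40 high; origin at its underside
- mug: bystander: blue mug, 72 mm across, 80 high; origin at its underside
- terminal: bystander: black card terminal lying flat, 160 x 75 x 22 mm; origin at its underside
- cheese_slice: bystander: cheese spatula with a wooden handle, 250 mm long, lying flat
- grinder: bystander: dark wooden pepper grinder, 115 mm high, 56 across; origin at its underside
- tape: bystander: yellow roll of tape lying flat, 90 mm across, 30 high; origin at its underside
Things that resemble listed ones, but are neither listed nor needed, are in the scene too. Leave any pink or purple look-alike of the carton_2 alone.

How it is judged (in metres and radians):
At the end, for the whole second after the job is handed in: Every jar, tin and carton present stands on the crate's floor (within 6 mm), upright (0.1 rad), at rest; both boards hang at rest astride the rail between its posts, the flat top on the tube (6 mm in height, 12 mm across), parallel to it and upright (0.17 rad); nothing else moved over 50 mm (x of jar_1 in the frame of crate between -0.084 and 0.084 m and y of jar_1 in the frame of crate between -0.125 and 0.125 m and z of each of jar_1, jar_2, tin_1, tin_2, carton_1, carton_2 in the frame of crate below 0.014 m and angle between each of jar_1, jar_2, tin_1, tin_2, carton_1, carton_2's own z axis and vertical below 0.1 rad and linear speed of each of jar_1, jar_2, tin_1, tin_2, carton_1, carton_2, board_1, board_2 below 0.02 m/s and x of jar_2 in the frame of crate between -0.084 and 0.084 m and y of jar_2 in the frame of crate between -0.125 and 0.125 m and x of tin_1 in the frame of crate between -0.084 and 0.084 m and y of tin_1 in the frame of crate between -0.125 and 0.125 m and x of tin_2 in the frame of crate between -0.084 and 0.084 m and y of tin_2 in the frame of crate between -0.125 and 0.125 m and x of carton_1 in the frame of crate between -0.084 and 0.084 m and y of carton_1 in the frame of crate between -0.125 and 0.125 m and x of carton_2 in the frame of crate between -0.084 and 0.084 m and y of carton_2 in the frame of crate between -0.125 and 0.125 m and x of board_1_fold in the frame of rail_top between -0.012 and 0.012 m and y of board_1_fold in the frame of rail_top between -0.125 and 0.125 m and z of board_1_fold in the frame of rail_top between -0.006 and 0.006 m and angle between each of board_1, board_2's own z axis and vertical below 0.17 rad and angle between the y axis of each of board_1, board_2 and the y axis of rail, either way round below 0.17 rad and x of board_2_fold in the frame of rail_top between -0.012 and 0.012 m and y of board_2_fold in the frame of rail_top between -0.125 and 0.125 m and z of board_2_fold in the frame of rail_top between -0.006 and 0.006 m); the robot touches nothing.
It fails at once if a bystander is moved by more than 50 mm (distance of any of bowl, mug, terminal, cheese_slice, grinder, tape from where it was at the start of the episode above 0.05 m).
Of jar_1, jar_2, tin_1, tin_2, carton_1, carton_2 only 4 to 6 are there at a start; the rules pass over those that are not, and their reading is None.
At some moment in a run one of jar_1, jar_2, tin_1, tin_2 may be knocked a few centimetres aside while the robot is not near it.
It also fails if it takes over 210 s, if anything falls off the work surface, if the arm or the gripper's body presses on something with over 40 N, if the wrist force passes 120 N, or if a joint passes its speed limit or range.

ROBOT

A 6-joint arm with a two-finger parallel gripper is mounted at the origin on the work surface. World frame = base frame: x ahead of the robot, y to its left, z up, the work surface at z = 0. Lengths are in mm, angles in rad, forces in N, time in s.
With the tool pointing down it reaches from about 350 to 875 mm from the base axis. Payload 4.2 kg.
Tool frame: the origin (TCP) lies at the very end of the fingers, on their centre line; the grasp point (between the pads) lies 19 mm behind it (arm.tcp_to_grasp is the x of the grasp point in the tool frame, in mm); x points along the fingers, z is the direction in which the jaws open and shut, and the axes are right-handed (so a half turn about x gives the same grasp; the last joint's range is limited). The gripper opens to 85 mm and grips with 20 to 120 N. Pads are 22 mm wide; open, the fingers measure 114 mm over their backs; the gripper's body (76 mm by 85 mm) begins 54 mm behind the grasp point. The pads swing forward as they close: fully open they stand 13 mm farther back than shut.
Start: joints at [-0.844, 0.385, 0.008, 0, -1.194, -0.259], TCP at [281.838, -557.823, 231.312] pointing down, gripper open.
Joint ranges: [-3.14, 3.14], [-1.21, 2.06], [-1.07, 1.41], [-3.16, 2.05], [-2.99, -0.16], [-3.1, 3.1]. Speed limits (rad/s): [2.79, 2.79, 3.14, 3.14, 3.14, 3.14].

INTERFACE

Orientations are given as a unit quaternion [x, y, z, w].
In Python, from bench import status, get_image, job, arm gives the robot as it stands.
- The arm moves only by the tool apply_moves, never from a script. Its argument "targets" is text: rows parted by semicolons, each of 5 numbers parted by spaces: the shift along the tool's x, y, z in mm, then the turn about the tool's x in degrees, then the gripper's target within -1 to 1 (shut at 1, half-way at 0, fully open at -1). In form: dx dy dz spin hand; .... A call has 1 to 10 rows; each row is the pose to reach, as a shift and turn from the pose commanded when the call began, along the tool's axes at that moment; what a row does not reach only later rows make up. A row lasts 1/12 s, in which the tool goes at most 41.7 mm and 7.16 degrees, less where a joint would pass 70% of its speed; a pose out of reach is approached as far as the arm can. A call with a gripper value outside its range is refused whole. The fingers move at their own pace and stop on an object; the grip force is fixed at half the most. Time passes only in rows, so rows that repeat a pose let the fingers close. It gives the time, the measured TCP pose, the force and the opening at its end, in the units of the state.
- status.read_state(): the state, without advancing time (a new reading comes with each control period).
- get_image(name): name is "side" or "top"; returns a dict with "img" (480x640x3 uint8, red, green, blue), "mtx" (3x3 intrinsics, pixels), "world_from_camera" (4x4, takes a point from camera to world coordinates). Camera axes: x right, y down, z forward; pixel columns grow to the right and rows downward; lengths in mm; the calibration is good to about 2 mm. A picture is of the moment at which its call begins. There is no depth.
- job.job_done(): hands the job in, once; it reports no verdict.
The state is a dict: "clock": time; "joints": joint angles; "joint_vel": joint speeds; "joint_efforts": joint torques, N m; "position": TCP position; "ee_rot": TCP orientation; "contact_force": force on the tool from outside, world axes, zero at the start; "wrist_torque": the same for the moment, N m; "gripper_width": finger opening in mm.
Only numpy, scipy, OpenCV 4.12 (cv2) and the standard library are available. Lean on these libraries where they do the work, as an engineer would, in place of code of your own. Each camera call takes 0.05 s, during which the arm holds its last target.

## Working session

There is one attempt and no reset: what is moved stays moved. The work goes in short steps, Python scripts to look and compute and a tool call to move; the robot and the scene stay as the last step left them, time stands still between calls to the robot, and variables do not carry over. Pictures are saved under pics/ and viewed, and the job is handed in when it is done.

Besides the shell and the picture viewer there is one more tool, called as name(argument=value, ...) on one line, values as JSON. apply_moves: Moves the arm, as the interface text tells. Its arguments: {"type":"object","properties":{"targets":{"type":"string"}},"required":["targets"]}

```bash
mkdir -p pics; ls
python3 - <<'E'
from bench import status,get_image,job,arm
import cv2
print(status.read_state())
print([a for a in dir(arm) if a[0]!='_'])
for n in("side","top"):
    d=get_image(n); cv2.imwrite(f"pics/{n}0.png",d["img"][:,:,::-1]); print(n,d["mtx"],d["world_from_camera"])
E
```

```text
pics
{'clock': 0.0, 'joints': array([-8.44408609e-01,  3.85577346e-01,  6.56109558e-03, -4.76181304e-04,
       -1.19398993e+00, -2.58593398e-01]), 'joint_vel': array([-1.07531784e-03,  1.71213340e-03, -6.29206476e-06, -5.93226669e-04,
       -1.69478609e-03,  1.25026569e-03]), 'joint_efforts': array([ 2.21057458e-04, -3.92284226e+01,  1.88396055e+01,  4.18619648e+00,
       -4.72019325e-03,  7.04781513e-06]), 'position': array([ 281.55325463, -557.31116974,  230.1870914 ]), 'ee_rot': array([-0.60153465,  0.37017738,  0.60294034,  0.37092819]), 'contact_force': array([ 0.76131631, -0.42594179,  0.16458194]), 'wrist_torque': array([-0.00856815, -0.02395995, -0.06664733]), 'gripper_width': 85.53131391723495}
['IKError', 'tcp_to_grasp']
side [[526.4216722    0.         324.59915855]
 [  0.         526.4216722  243.8322245 ]
 [  0.           0.           1.        ]] [[ 9.73934306e-01 -1.10312258e-01  1.98199830e-01  2.05824771e+02]
 [-2.26345459e-01 -5.29729527e-01  8.17407097e-01 -1.22902863e+03]
 [ 1.48222796e-02 -8.40962445e-01 -5.40890438e-01  9.56263668e+02]
 [ 0.00000000e+00  0.00000000e+00  0.00000000e+00  1.00000000e+00]]
top [[504.43865953   0.         316.60182157]
 [  0.         504.43865953 241.70561377]
 [  0.           0.           1.        ]] [[ 7.70038262e-02 -9.76637224e-01  2.00624386e-01  1.63066397e+02]
 [-9.97021224e-01 -7.63098491e-02  1.12020772e-02  3.05189445e+01]
 [ 4.36925107e-03 -2.00889374e-01 -9.79604190e-01  1.68178541e+03]
 [ 0.00000000e+00  0.00000000e+00  0.00000000e+00  1.00000000e+00]]
```

View pics/side0.png

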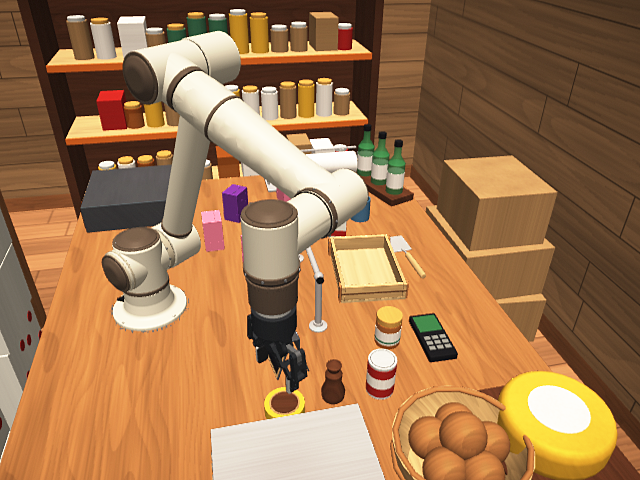

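View pics/top0.png

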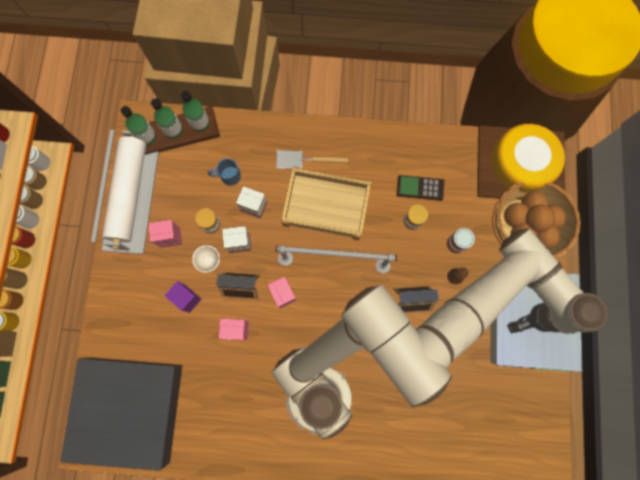

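```bash
cat > h.py <<'E'
import numpy as np, cv2
from bench import status,get_image,job,arm
from scipy.spatial.transform import Rotation as R
def ray(d,u,v,z):
    K=d["mtx"];T=d["world_from_camera"]
    r=T[:3,:3]@np.linalg.solve(K,[u,v,1.]);o=T[:3,3]
    return (o+r*(z-o[2])/r[2])[:2]
def proj(d,p):
    T=d["world_from_camera"];c=T[:3,:3].T@(np.array(p,float)-T[:3,3]);q=d["mtx"]@c;return q[:2]/q[2]
def save(n,img): cv2.imwrite(f"pics/{n}.png",img[:,:,::-1])
def crop(img,x0,y0,x1,y1,s): return cv2.resize(img[y0:y1,x0:x1],None,fx=s,fy=s,interpolation=cv2.INTER_CUBIC)
E
python3 - <<'E'
from h import *
d=get_image("top");save("t1",crop(d["img"],130,150,330,350,3));save("t2",crop(d["img"],270,150,490,320,3.6))
d=get_image("side");save("s1",crop(d["img"],190,170,470,420,2.8))
E
```

```text
(no output)
```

View pics/t1.png

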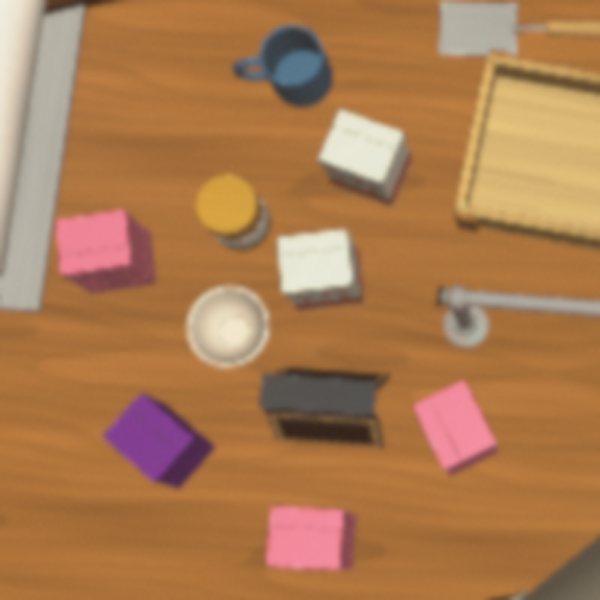

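View pics/t2.png

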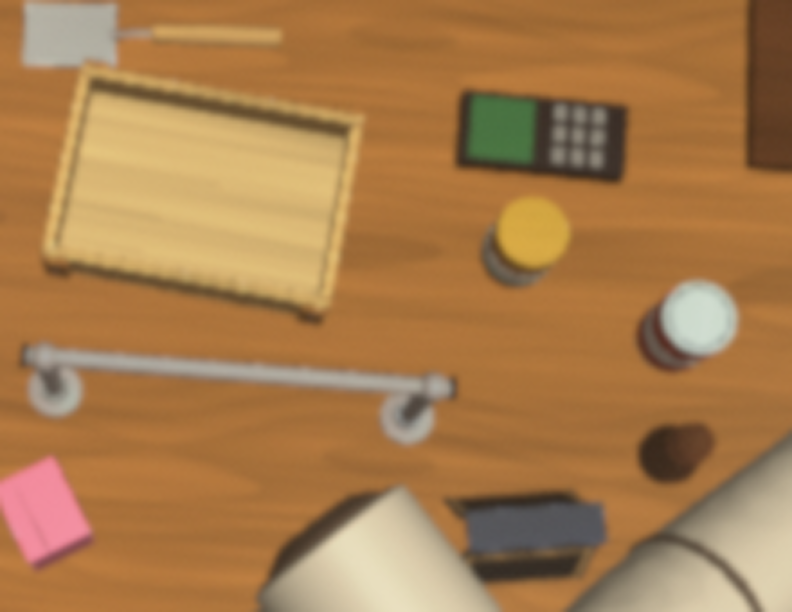

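View pics/s1.png

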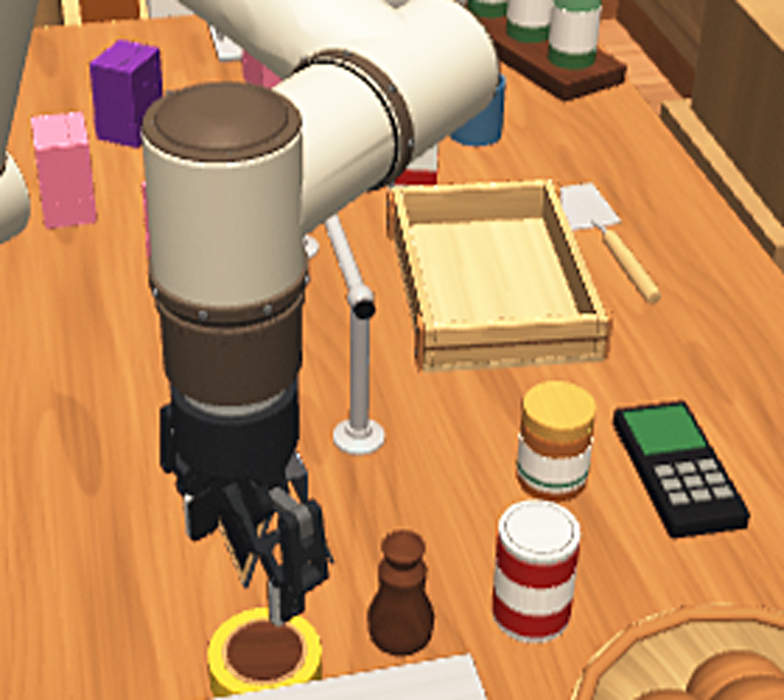

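```bash
cat >> h.py <<'E'
def blobs(m,amin,amax=1e9):
    m=cv2.morphologyEx(m.astype(np.uint8)*255,cv2.MORPH_OPEN,np.ones((2,2)))
    c,_=cv2.findContours(m,cv2.RETR_EXTERNAL,cv2.CHAIN_APPROX_NONE)
    return [k for k in c if amin<cv2.contourArea(k)<amax]
def ctr(d,k,z):
    P=np.array([ray(d,u,v,z) for u,v in k[:,0,:]+0.0],np.float32)
    return cv2.minAreaRect(P),cv2.minEnclosingCircle(P)
E
python3 - <<'E'
from h import *
d=get_image("top");im=d["img"].astype(int);hsv=cv2.cvtColor(d["img"],cv2.COLOR_RGB2HSV)
r,g,b=im[...,0],im[...,1],im[...,2]
roi=np.zeros(r.shape,bool);roi[130:350,165:490]=1
def rep(n,m,z,a,A=1e9):
    for k in blobs(m&roi,a,A):
        mr,ci=ctr(d,k,z);x,y,w,h=cv2.boundingRect(k)
        print(n,"px",(x+w/2,y+h/2,cv2.contourArea(k)),"rect",np.round(mr[0],1),np.round(mr[1],1),round(mr[2],1),"circ",np.round(ci[0],1),round(ci[1],1))
rep("white",(r>205)&(g>205)&(b>190),110,100)
rep("white98",(r>190)&(g>200)&(b>190),98,100)
rep("lid",(hsv[...,0]>15)&(hsv[...,0]<25)&(hsv[...,1]>160)&(r>185),92,150)
rep("board",(abs(r-b)<25)&(r<100)&(r>45),115,150)
rep("crate",(hsv[...,0]>15)&(hsv[...,0]<28)&(hsv[...,1]>70)&(hsv[...,1]<150)&(r>170),56,1500)
rep("rail",(abs(r-b)<22)&(r>125)&(r<200),175,200)
E
```

```text
white px (236.5, 238.5, 328.5) rect [477.9 306.4] [54.7 69.3] 11.8 circ [477.  306.7] 41.4
white px (251.5, 199.5, 309.0) rect [608.2 271.1] [69.3 54.1] 73.9 circ [609.2 271. ] 41.0
white98 px (465.5, 239.5, 158.5) rect [ 533.7 -426. ] [46.8 45. ] 1.2 circ [ 534.  -424.6] 25.5
white98 px (236.5, 238.5, 328.5) rect [480.3 308.5] [55.1 69.9] 11.8 circ [479.4 308.8] 41.7
white98 px (251.5, 199.5, 309.0) rect [611.6 272.9] [69.8 54.5] 73.9 circ [612.6 272.9] 41.3
lid px (206.0, 218.5, 274.0) rect [538.8 414.2] [60.8 61.6] 6.7 circ [538.7 414.3] 32.8
lid px (419.5, 215.0, 275.5) rect [ 605.  -276.8] [64.2 58.7] 2.3 circ [ 605.7 -275.9] 32.8
board px (419.0, 297.0, 443.5) rect [ 336.7 -281.2] [ 43.2 115.2] 8.5 circ [ 338.2 -280.3] 58.3
board px (237.5, 282.5, 412.5) rect [337.3 286.6] [ 40.5 112.6] 0.4 circ [336.9 285.6] 57.5
board px (413.0, 188.0, 411.5) rect [ 687.5 -247.8] [63.7 80.9] 2.5 circ [ 687.1 -249.2] 49.6
crate px (327.5, 202.5, 4286.5) rect [634.9  24.9] [274.8 192.3] 83.3 circ [635.5  24.9] 162.3
rail px (180.0, 296.5, 365.0) rect [274.6 443. ] [67.  53.4] 51.1 circ [275.5 440.9] 39.5
rail px (465.0, 240.0, 278.0) rect [ 514.8 -402.8] [57.1 60.6] 35.3 circ [ 514.5 -402.5] 31.0
rail px (290.5, 160.5, 295.0) rect [727.4 151.7] [46.6 69.7] 4.5 circ [727.4 151.5] 41.6
```

Run:
```python
from h import *
d=get_image("top");a=crop(d["img"],215,180,280,255,8);save("c1",a)
for n,z,c in(("rail",0,None),):pass
# rail ends & feet from t2 (scale 3.6, off 270,150)
f=lambda x,y:(270+x/3.6,150+y/3.6)
for n,p,z in(("endL",(40,355),175),("endR",(440,386),175),("footL",(56,392),5),("footR",(408,418),5)):
    print(n,ray(d,*f(*p),z))
print("crate corners",[np.round(ray(d,*f(*p),56),1) for p in((88,66),(362,117),(326,305),(45,256))])
```

```text
endL [441.89006666 153.65588361]
endR [ 441.63469032 -184.54649017]
footL [439.41073165 149.41543771]
footR [ 440.44306286 -180.42120018]
crate corners [array([743.4, 143.6]), array([ 713.4, -116.6]), array([530.8, -93.7]), array([556.7, 167.2])]
```

View pics/c1.png

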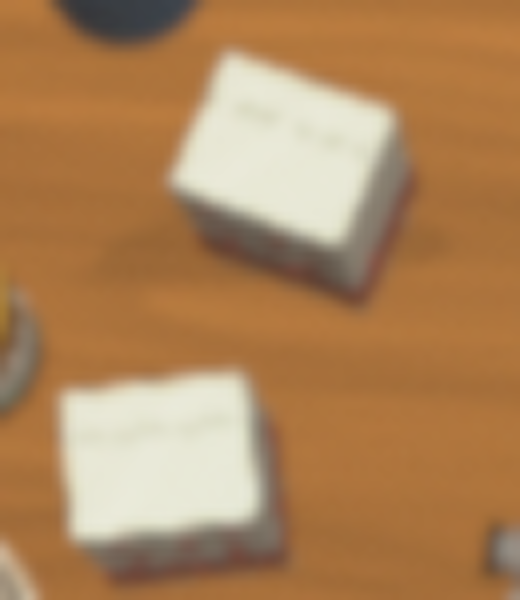

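Run:
```python
from h import *
d=get_image("top")
for n,c in(("A",[(230,52),(398,108),(345,245),(172,183)]),("B",[(60,392),(243,373),(262,520),(75,543)])):
    P=np.array([ray(d,215+(x+.5)/8-.5,180+(y+.5)/8-.5,110) for x,y in c])
    print(n,P.mean(0),np.round(P,1).tolist())
    ay=(P[0]-P[1])+(P[3]-P[2]);ax=(P[0]-P[3])+(P[1]-P[2]);print(np.linalg.norm(ay)/2,np.linalg.norm(ax)/2,np.degrees(np.arctan2(-ay[0],ay[1])),np.degrees(np.arctan2(ax[1],ax[0])))
# tin top centre from t2
print(ray(d,270+698/3.6-.36,150+319/3.6-.36,98))
# board tops
b=[(468,506),(604,501),(606,546),(470,553)]
P=np.array([ray(d,270+(x+.5)/3.6-.5,150+(y+.5)/3.6-.5,115) for x,y in b]);ay=P[0]-P[1]+P[3]-P[2];print("bR",P.mean(0),np.round(P),np.degrees(np.arctan2(-ay[0],ay[1])))
b=[(264,374),(376,379),(374,414),(262,409)]
P=np.array([ray(d,130+(x+.5)/3-.5,150+(y+.5)/3-.5,115) for x,y in b]);ay=P[0]-P[1]+P[3]-P[2];print("bL",P.mean(0),np.round(P),np.degrees(np.arctan2(-ay[0],ay[1])))
s=status.read_state();print(R.from_quat(s["ee_rot"]).as_matrix().round(3))
```

```text
A [612.55345638 273.44305251] [[650.6, 300.4], [632.3, 230.0], [573.5, 245.6], [593.8, 317.8]]
73.84636280404371 60.137267687532606 -15.131826905858416 -15.981849892966387
B [481.00036781 310.25292322] [[504.2, 352.9], [517.6, 281.0], [458.6, 267.1], [443.6, 340.0]]
73.82346864613876 61.29760379671262 11.118090999292612 12.621637797553987
[ 535.5101139  -421.25505659]
bR [ 337.48680548 -281.20352526] [[ 351. -221.]
 [ 364. -338.]
 [ 325. -341.]
 [ 310. -225.]] 6.954557488709251
bL [339.6842866  289.42048382] [[356. 349.]
 [360. 232.]
 [323. 230.]
 [320. 347.]] 1.881282379355566
[[-0.    -0.893 -0.451]
 [ 0.    -0.451  0.893]
 [-1.     0.     0.   ]]
```

```bash
cat >> h.py <<'E'
def plan(x,y,z,yaw):
    s=status.read_state();M=R.from_quat(s["ee_rot"]).as_matrix()
    sh=M.T@(np.array([x,y,z])-s["position"]);yw=np.degrees(np.arctan2(M[1,2],M[0,2]))
    dy=(yaw-yw+90)%180-90
    print("t=%.2f pos"%s["clock"],s["position"].round(1),"yaw %.1f"%yw,"w %.1f"%s["gripper_width"],"F",s["contact_force"].round(1),"j",s["joints"].round(2),"-> shift",sh.round(1),"spin",round(-dy,1))
CR=(636.1,25.1,-6.6)
def slot(a,b):
    t=np.radians(CR[2]);return CR[0]+a*np.cos(t)-b*np.sin(t),CR[1]+a*np.sin(t)+b*np.cos(t)
E
python3 - <<'E'
from h import *
plan(605.7,-276,231,-6.6)
for a in(-46,46):
    for b in(-86,0,86):print(a,b,np.round(slot(a,b),1))
E
```

```text
t=0.35 pos [ 281.8 -557.7  231.1] yaw 116.8 w 85.0 F [ 0.2 -0.3  0.1] j [-0.84  0.38  0.01 -0.   -1.19 -0.26] -> shift [ 1.000e-01 -4.161e+02  1.054e+02] spin -56.6
-46 -86 [580.5 -55. ]
-46 0 [590.4  30.4]
-46 86 [600.3 115.8]
46 -86 [671.9 -65.6]
46 0 [681.8  19.8]
46 86 [691.7 105.2]
```

apply_moves(targets="0 -35 9 -5 -1; 0 -75 19 -12 -1; 0 -115 29 -19 -1; 0 -155 39 -26 -1; 0 -195 49 -33 -1; 0 -235 60 -40 -1; 0 -275 70 -46 -1; 0 -315 80 -52 -1; 0 -355 90 -56.6 -1; 0 -390 99 -56.6 -1")

```text
clock: 1.18
position: [587.0, -291.6, 231.4]
ee_rot: [0.706, -0.039, -0.706, -0.039]
contact_force: [1.0, -0.1, 0.4]
gripper_width: 85.1
```

Run:
```python
from h import *
plan(605.7,-276,120,-6.6)
d=get_image("top");save("t3",crop(d["img"],160,140,560,380,2));d=get_image("side");save("s3",crop(d["img"],100,150,500,450,2))
```

```text
t=1.18 pos [ 587.  -291.6  231.4] yaw 173.6 w 85.1 F [ 1.  -0.1  0.4] j [-0.21  0.44  0.09 -0.   -1.22  0.1 ] -> shift [111.4 -17.6 -16.8] spin 0.2
```

View pics/t3.png

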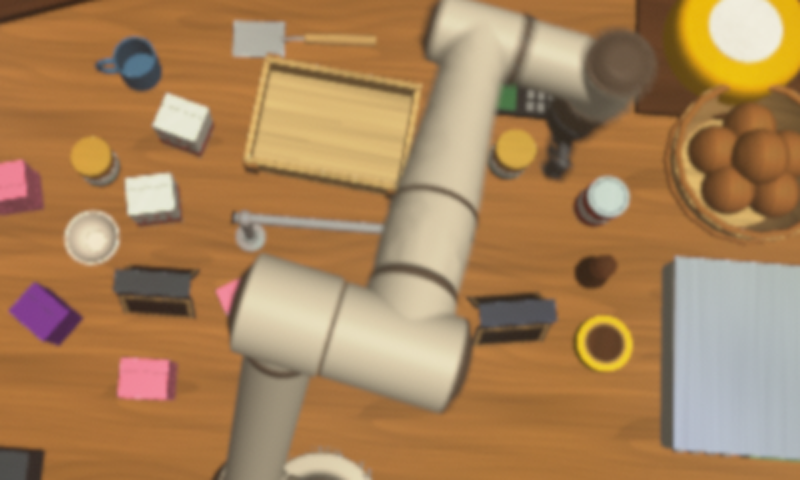

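View pics/s3.png

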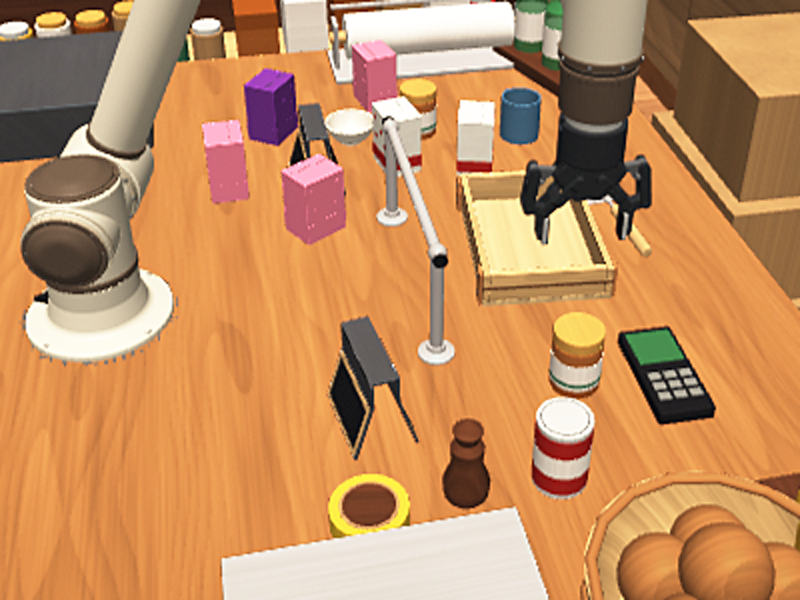

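apply_moves(targets="20 -12 -12 0 -1; 55 -17.6 -16.8 0 -1; 90 -17.6 -16.8 0 -1; 110 -17.6 -16.8 0 -1; 112 -17.6 -16.8 0 -1")

```text
clock: 1.7
position: [600.5, -277.2, 113.6]
ee_rot: [-0.702, 0.04, 0.71, 0.042]
contact_force: [-0.7, 0.7, -0.8]
gripper_width: 85.3
```

Run:
```python
from h import *
plan(605.7,-276,52,-6.6)
d=get_image("top");save("t4",crop(d["img"],380,170,480,270,6));print(proj(d,status.read_state()["position"]))
d=get_image("side");save("s4",crop(d["img"],330,230,470,380,4));print(proj(d,status.read_state()["position"]))
```

```text
t=1.70 pos [ 600.5 -277.2  113.6] yaw 173.3 w 85.3 F [-0.7  0.7 -0.8] j [-0.19  0.55 -0.04 -0.   -1.    0.07] -> shift [61.6 -1.6 -5.7] spin -0.1
[420.89444938 213.42993635]
[388.93452614 306.88487442]
```

View pics/s4.png

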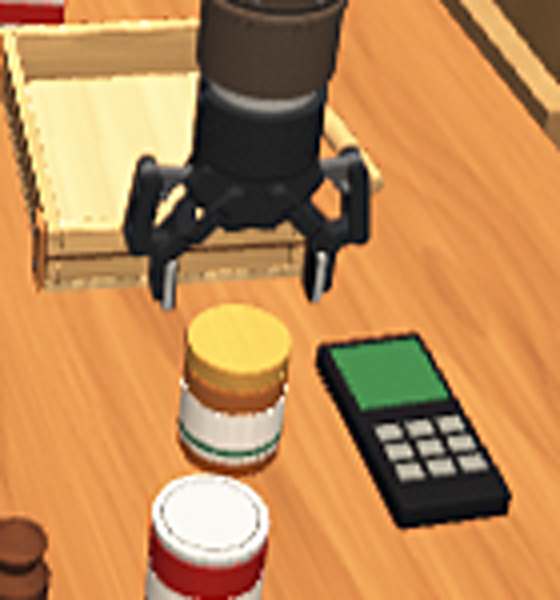

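View pics/t4.png

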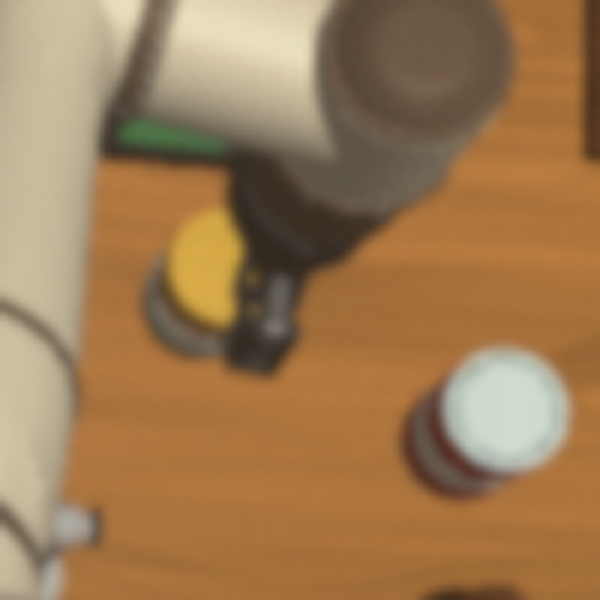

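Run:
```python
from h import *
d=get_image("side");print("side jarR",ray(d,389.1,314.6,92), "tin",ray(d,330+209/4-.4,230+513/4-.4,98))
im=cv2.imread("pics/top0.png")[:,:,::-1];hsv=cv2.cvtColor(im,cv2.COLOR_RGB2HSV)
t=get_image("top")
print("top jarR",ray(t,417.97,214.0,92))
for sat in(150,165,180):
  for vmin in (150,170,185):
    m=(hsv[...,0]>14)&(hsv[...,0]<26)&(hsv[...,1]>sat)&(hsv[...,2]>vmin)&(im[...,0]-im[...,1].astype(int)<70)
    m[:130]=0;m[320:]=0;m[:,:170]=0;m[:,480:]=0
    for k in blobs(m,120,600):
        mr,ci=ctr(t,k,92);mm=cv2.moments(k);c=(mm["m10"]/mm["m00"],mm["m01"]/mm["m00"])
        print(sat,vmin,np.round(c,1),cv2.contourArea(k),ray(t,*c,92).round(1),np.round(mr[1],0))
```

```text
side jarR [ 606.99809086 -276.85128219] tin [ 539.20610108 -422.35663626]
top jarR [ 606.21031447 -273.34572164]
150 150 [264.5 311.2] 152.5 [254.7 194. ] [50. 97.]
150 150 [226.7 303. ] 143.5 [270.9 314.8] [ 30. 133.]
150 170 [264.7 311. ] 147.0 [255.6 193.5] [47. 99.]
150 170 [319.7 311.6] 471.0 [266.8  21.7] [ 53. 166.]
150 170 [226.5 303.1] 142.0 [270.8 315.2] [133.  29.]
150 170 [446.4 292.8] 144.5 [ 356.6 -372.3] [38. 72.]
150 170 [312.3 283.3] 360.5 [353.6  51.8] [ 41. 156.]
150 170 [402.2 280. ] 121.0 [ 386.2 -231.4] [103.  19.]
150 170 [472.8 253.4] 138.0 [ 489.4 -453.6] [36. 69.]
150 170 [263.4 220.1] 265.5 [546.6 226.1] [ 43. 159.]
150 170 [203.4 218.4] 397.0 [537.2 420.8] [94. 92.]
150 170 [271.1 189.7] 565.5 [650.9 211.3] [155.  73.]
150 170 [207.2 187.8] 566.5 [640.9 421.1] [226.  73.]
150 170 [324.6 167.6] 272.0 [741.1  41.5] [ 31. 150.]
150 170 [262.5 166.6] 229.0 [728.3 247.3] [ 35. 123.]
150 185 [205.6 218.2] 274.0 [538.1 413.8] [61. 62.]
150 185 [419.  214.2] 276.5 [ 605.7 -276.6] [64. 59.]
165 150 [264.5 311.2] 152.5 [254.7 194. ] [50. 97.]
165 150 [226.5 303.1] 142.0 [270.8 315.2] [133.  29.]
165 150 [204.4 217.9] 401.5 [538.8 417.8] [84. 92.]
165 170 [315.4 311.6] 373.0 [265.7  35.2] [ 49. 151.]
165 170 [264.7 311. ] 147.0 [255.6 193.5] [47. 99.]
165 170 [226.5 303.1] 142.0 [270.8 315.2] [133.  29.]
165 170 [312.3 283.3] 359.5 [353.6  52. ] [ 41. 156.]
165 170 [204.2 218.4] 361.5 [537.3 418.2] [82. 92.]
165 170 [269.6 187.3] 394.0 [658.8 216.9] [151.  55.]
165 170 [209.3 187.7] 492.0 [641.7 414.3] [205.  69.]
165 170 [325.8 167.5] 241.5 [741.7  37.5] [ 27. 150.]
165 170 [261.9 166.5] 219.5 [728.2 249.1] [ 35. 116.]
165 185 [205.6 218.3] 272.0 [537.9 413.8] [61. 62.]
165 185 [418.9 214.2] 274.5 [ 605.7 -276.4] [64. 59.]
```

Run:
```python
from h import *
plan(606,-276,52,-6.6)
```

```text
t=1.90 pos [ 605.2 -278.9  121.6] yaw 173.4 w 85.3 F [0.4 0.7 0.1] j [-0.19  0.54 -0.03  0.   -1.    0.07] -> shift [69.6 -3.1 -0.2] spin -0.0
```

apply_moves(targets="15 -3 -1 0 -1; 35 -3 -1 0 -1; 52 -3 -1 0 -1; 64 -3 -1 0 -1; 69 -3 -1 0 -1; 69 -3 -1 0 -1; 69 -3 -1 0 0.3; 69 -3 -1 0 1; 69 -3 -1 0 1; 69 -3 -1 0 1")

```text
clock: 2.73
position: [606.9, -275.7, 52.4]
ee_rot: [0.707, -0.041, -0.705, -0.04]
contact_force: [2.0, -0.0, 4.4]
gripper_width: 64.8
```

apply_moves(targets="0 0 0 0 1; 0 0 0 0 1; 0 0 0 0 1")

```text
clock: 2.98
position: [606.9, -275.7, 52.4]
ee_rot: [0.707, -0.041, -0.705, -0.04]
contact_force: [0.8, 0.7, 5.7]
gripper_width: 65.2
```

Run:
```python
from h import *
plan(*slot(46,-86),240,-6.6)
```

```text
t=2.98 pos [ 606.9 -275.7   52.4] yaw 173.4 w 65.2 F [0.8 0.7 5.7] j [-0.18  0.61 -0.09  0.   -0.86  0.07] -> shift [-187.7 -215.9  -41.4] spin 0.0
```

apply_moves(targets="-20 0 0 0 1; -50 0 0 0 1; -85 0 0 0 1; -115 -20 -4 0 1; -120 -55 -10 0 1; -120 -90 -17 0 1; -120 -125 -24 0 1; -120 -160 -31 0 1; -120 -190 -37 0 1; -120 -208 -40 0 1")

```text
clock: 3.82
position: [668.3, -69.5, 167.9]
ee_rot: [-0.705, 0.04, 0.707, 0.041]
contact_force: [-0.1, -0.1, -5.3]
gripper_width: 64.6
```

apply_moves(targets="0 -8 -1.4 0 1; 0 -8 -1.4 0 1; 0 -8 -1.4 0 1")

```text
clock: 4.07
position: [670.2, -65.4, 168.9]
ee_rot: [-0.705, 0.041, 0.707, 0.041]
contact_force: [0.1, -0.2, -4.9]
gripper_width: 64.8
```

Run:
```python
from h import *
plan(*slot(46,-86),61.5,-6.6)
d=get_image("top");save("t5",crop(d["img"],270,130,480,280,3.8))
d=get_image("side");save("s5",crop(d["img"],290,180,470,340,4))
```

```text
t=4.07 pos [670.2 -65.4 168.9] yaw 173.4 w 64.8 F [ 0.1 -0.2 -4.9] j [ 0.14  0.51  0.05 -0.   -1.12 -0.26] -> shift [107.4  -0.   -2.1] spin 0.0
```

View pics/s5.png

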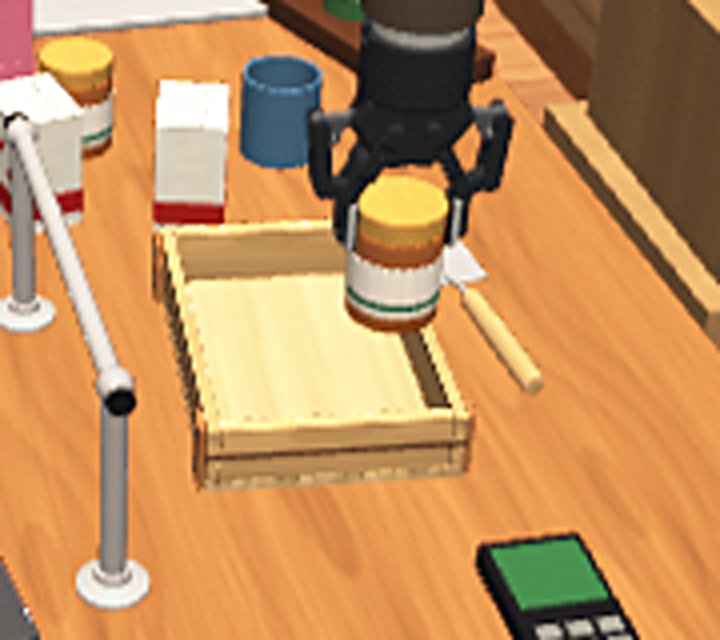

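apply_moves(targets="20 0 -1 0 1; 45 0 -2 0 1; 70 0 -2 0 1; 90 0 -2 0 1; 101 0 -2 0 1; 107 0 -2 0 1; 107 0 -2 0 1; 107 0 -2 0 1; 107 0 -2 0 -0.5; 107 0 -2 0 -0.9")

```text
clock: 5.0
position: [674.9, -65.7, 65.8]
ee_rot: [0.708, -0.04, -0.704, -0.041]
contact_force: [1.2, -0.7, -0.3]
gripper_width: 75.0
```

apply_moves(targets="0 0 0 0 -0.9; 0 0 0 0 -0.9; 0 0 0 0 -0.9; -15 0 0 0 -0.9; -50 0 0 0 -0.9; -85 0 0 0 -0.9; -110 0 0 0 -1; -110 0 0 0 -1")

```text
clock: 5.67
position: [677.2, -65.8, 181.8]
ee_rot: [0.711, -0.04, -0.701, -0.04]
contact_force: [1.2, -0.1, 0.8]
gripper_width: 85.8
```

Run:
```python
from h import *
plan(537,-421.8,165,-6.6)
d=get_image("top");save("t6",crop(d["img"],270,130,480,280,3.8))
d=get_image("side");save("s6",crop(d["img"],290,180,470,340,4))
```

```text
t=5.67 pos [677.2 -65.8 181.8] yaw 173.5 w 85.8 F [ 1.2 -0.1  0.8] j [ 0.14  0.51  0.07  0.   -1.13 -0.26] -> shift [ 15.  369.6  99.1] spin 0.1
```

View pics/s6.png

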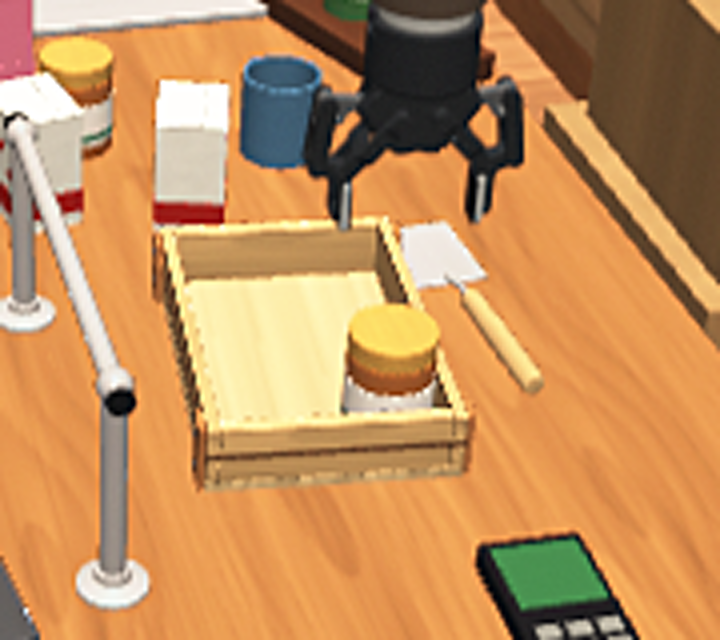

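apply_moves(targets="0 30 8 0 -1; 0 70 18 0 -1; 0 110 29 0 -1; 0 150 39 0 -1; 0 190 50 0 -1; 0 230 60 0 -1; 0 270 71 0 -1; 0 310 82 0 -1; 0 345 91 0 -1; 0 365 94 0 -1")

```text
clock: 6.6
position: [535.0, -420.3, 171.5]
ee_rot: [-0.705, 0.041, 0.707, 0.042]
contact_force: [-0.4, 0.0, 0.1]
gripper_width: 85.6
```

apply_moves(targets="10 5 0 0 -1; 20 5 0 0 -1; 20 5 0 0 -1; 20 5 0 0 -1")

```text
clock: 6.93
position: [537.0, -420.7, 151.2]
ee_rot: [-0.705, 0.04, 0.707, 0.041]
contact_force: [-0.3, 0.6, 1.1]
gripper_width: 85.4
```

Run:
```python
from h import *
d=get_image("side");save("s7",crop(d["img"],320,250,470,400,4))
print("side tin check needs px")
d=get_image("top");save("t7",crop(d["img"],400,190,500,290,6))
plan(537,-421.8,58,-6.6)
```

```text
side tin check needs px
t=7.03 pos [ 538.1 -421.   153.2] yaw 173.5 w 85.9 F [ 0.3 -0.4 -0.3] j [-0.43  0.54  0.06  0.   -1.09  0.31] -> shift [95.2  0.9  0.9] spin 0.1
```

View pics/s7.png

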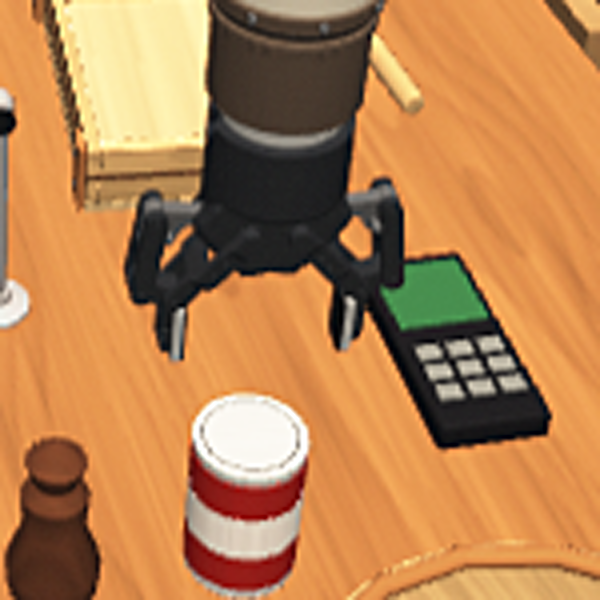

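apply_moves(targets="20 0 2 0 -1; 45 1 2 0 -1; 70 1 2 0 -1; 88 1 2 0 -1; 95 1 2 0 -1; 95 1 2 0 -1; 95 1 2 0 0.3; 95 1 2 0 1; 95 1 2 0 1; 95 1 2 0 1")

```text
clock: 7.87
position: [537.2, -423.9, 60.9]
ee_rot: [0.708, -0.041, -0.704, -0.04]
contact_force: [2.4, 0.9, 4.7]
gripper_width: 64.6
```

apply_moves(targets="0 0 0 0 1; 0 0 0 0 1; 0 0 0 0 1; -20 0 0 0 1; -50 0 0 0 1; -85 0 0 0 1; -115 0 0 0 1; -120 0 0 0 1; -120 0 0 0 1")

```text
clock: 8.62
position: [535.5, -423.2, 180.1]
ee_rot: [0.707, -0.041, -0.705, -0.041]
contact_force: [0.8, 1.1, -4.3]
gripper_width: 64.7
```

Run:
```python
from h import *
plan(*slot(-46,-86),175,-6.6)
```

```text
t=8.62 pos [ 535.5 -423.2  180.1] yaw 173.4 w 64.7 F [ 0.8  1.1 -4.3] j [-0.43  0.52  0.09 -0.   -1.14  0.32] -> shift [   5.  -370.9   -2.2] spin -0.0
```

apply_moves(targets="0 -25 0 0 1; 0 -60 0 0 1; 0 -100 -1 0 1; 0 -140 -1 0 1; 0 -180 -1 0 1; 0 -220 -1 0 1; 0 -260 -2 0 1; 0 -300 -2 0 1; 0 -335 -2 0 1; 0 -360 -2 0 1")

```text
clock: 9.45
position: [576.3, -62.8, 174.9]
ee_rot: [-0.704, 0.04, 0.708, 0.04]
contact_force: [0.2, -0.2, -3.2]
gripper_width: 64.9
```

apply_moves(targets="0 -11 0 0 1; 0 -11 0 0 1; 0 -11 0 0 1; 0 -11 0 0 1")

```text
clock: 9.78
position: [578.7, -55.7, 176.7]
ee_rot: [-0.705, 0.041, 0.707, 0.041]
contact_force: [0.4, -0.5, -2.9]
gripper_width: 64.7
```

Run:
```python
from h import *
d=get_image("side");save("s8",crop(d["img"],290,180,470,340,4))
plan(*slot(-46,-86),69,-6.6)
```

```text
t=9.83 pos [579.  -55.9 177.1] yaw 173.3 w 64.6 F [-0.  -0.4 -3.4] j [ 0.18  0.36 -0.18 -0.   -1.04 -0.3 ] -> shift [108.1  -1.1  -1.7] spin -0.1
```

View pics/s8.png

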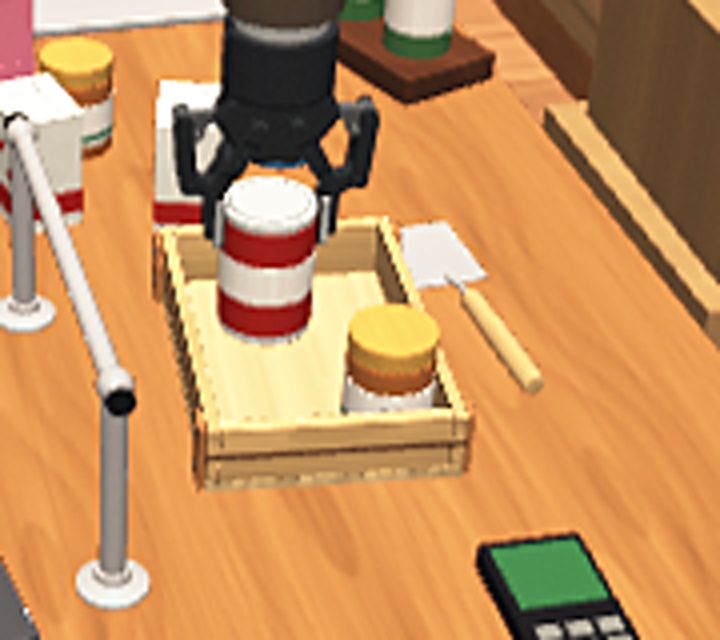

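apply_moves(targets="20 0 -1 0 1; 45 -1 -1 0 1; 70 -1 -1 0 1; 90 -1 -1 0 1; 101 -1 -1 0 1; 107 -1 -1 0 1; 108 -1 -1 0 1; 108 -1 -1 0 1; 108 -1 -1 0 -0.6; 108 -1 -1 0 -0.75")

```text
clock: 10.67
position: [582.9, -53.9, 72.6]
ee_rot: [0.708, -0.04, -0.704, -0.041]
contact_force: [-0.1, -0.2, 0.4]
gripper_width: 74.6
```

apply_moves(targets="0 0 0 0 -0.75; 0 0 0 0 -0.75; -5 0 0 0 -0.75; -25 0 0 0 -0.75; -60 0 0 0 -0.75; -95 0 0 0 -1; -110 0 0 0 -1; -110 0 0 0 -1; -110 0 0 0 -1")

```text
clock: 11.42
position: [581.4, -53.7, 181.9]
ee_rot: [0.707, -0.04, -0.705, -0.041]
contact_force: [-0.7, 1.2, 0.2]
gripper_width: 85.5
```

Run:
```python
from h import *
d=get_image("side");save("s9",crop(d["img"],240,150,440,310,4))
d=get_image("top");save("t9",crop(d["img"],160,150,400,330,3.3))
plan(612.5,273.4,175,-15.5)
```

```text
t=11.52 pos [580.1 -53.9 179.4] yaw 173.4 w 85.6 F [ 0.2  0.1 -0.3] j [ 0.18  0.36 -0.17 -0.   -1.04 -0.3 ] -> shift [   4.4 -328.8    5.5] spin 8.9
```

View pics/s9.png

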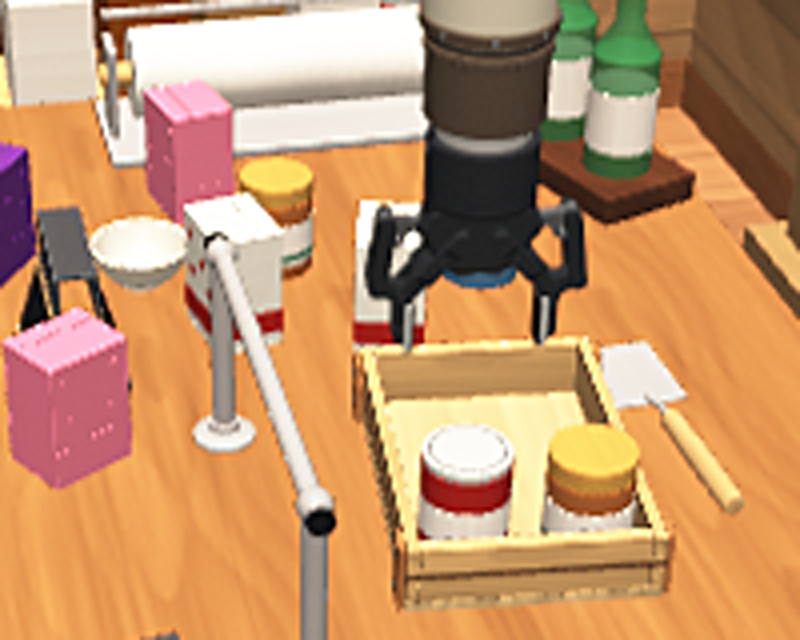

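View pics/t9.png

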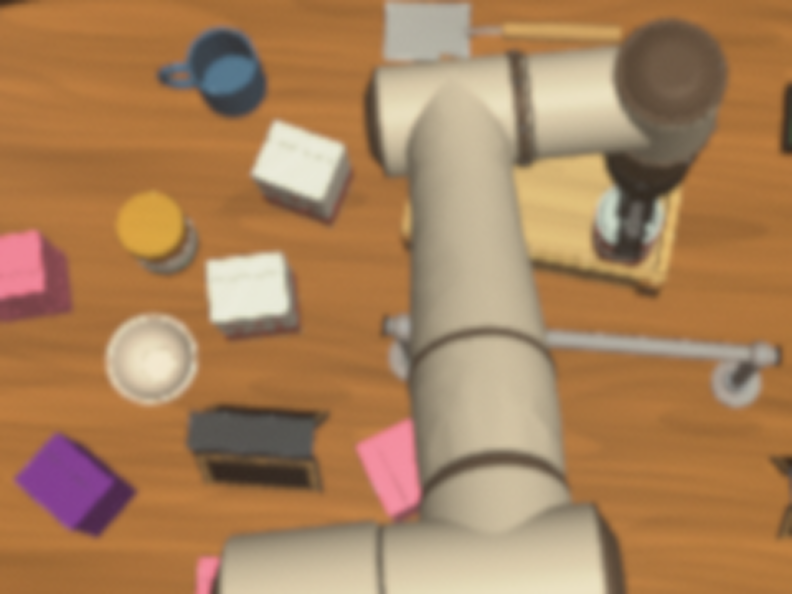

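apply_moves(targets="0 -25 0 3 -1; 0 -60 1 6 -1; 0 -100 2 8.9 -1; 0 -140 3 8.9 -1; 0 -180 4 8.9 -1; 0 -220 5 8.9 -1; 0 -260 5 8.9 -1; 0 -300 5 8.9 -1; 0 -322 5 8.9 -1; 0 -329 5 8.9 -1")

```text
clock: 12.35
position: [613.1, 277.0, 177.5]
ee_rot: [-0.7, 0.095, 0.702, 0.093]
contact_force: [0.5, -0.6, -0.3]
gripper_width: 85.4
```

apply_moves(targets="5 0 0 0 -1; 10 0 0 0 -1; 10 0 0 0 -1; 10 0 0 0 -1")

```text
clock: 12.68
position: [613.5, 271.6, 169.4]
ee_rot: [-0.7, 0.097, 0.701, 0.095]
contact_force: [-1.1, 0.5, 0.4]
gripper_width: 85.2
```

Run:
```python
from h import *
d=get_image("side");save("s10",crop(d["img"],240,150,440,310,4))
plan(612.5,273.4,70,-15.5)
```

```text
t=12.73 pos [613.8 271.8 170.1] yaw 164.4 w 85.5 F [-0.1  0.2 -0.2] j [ 0.66  0.51  0.05  0.   -1.11 -0.93] -> shift [100.1  -1.3   1.6] spin -0.1
```

View pics/s10.png

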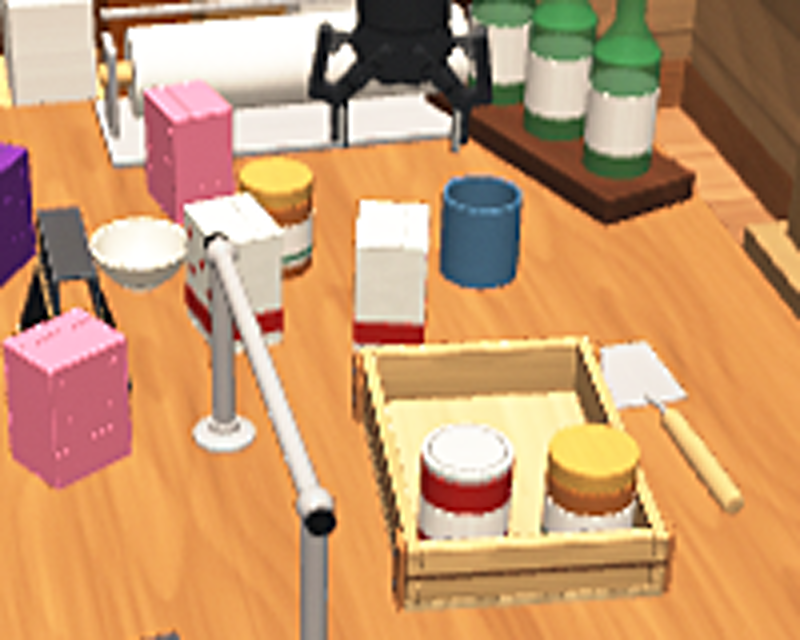

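apply_moves(targets="20 -1 1 0 -1; 45 -1 1.5 0 -1; 70 -1 1.5 0 -1; 90 -1 1.5 0 -1; 100 -1 1.5 0 -1; 100 -1 1.5 0 -1; 100 -1 1.5 0 0.3; 100 -1 1.5 0 1; 100 -1 1.5 0 1; 100 -1 1.5 0 1")

```text
clock: 13.57
position: [613.6, 275.5, 72.6]
ee_rot: [0.702, -0.094, -0.7, -0.096]
contact_force: [-0.8, 0.9, 4.1]
gripper_width: 59.2
```

apply_moves(targets="0 0 0 0 1; 0 0 0 0 1; 0 0 0 0 1; -20 0 0 0 1; -50 0 0 0 1; -85 0 0 0 1; -115 0 0 0 1; -135 0 0 0 1; -135 0 0 0 1")

```text
clock: 14.32
position: [614.8, 276.0, 211.0]
ee_rot: [0.704, -0.093, -0.698, -0.097]
contact_force: [0.8, 0.9, -1.1]
gripper_width: 59.6
```

Run:
```python
from h import *
plan(*slot(46,2),200,-6.6)
```

```text
t=14.32 pos [614.8 276.  211. ] yaw 164.5 w 59.6 F [ 0.8  0.9 -1.1] j [ 0.66  0.48  0.1   0.   -1.19 -0.93] -> shift [  10.2  227.1 -132.5] spin -8.9
```

apply_moves(targets="0 20 -12 -3 1; 0 52 -30 -6 1; 0 86 -50 -8.9 1; 0 120 -70 -8.9 1; 0 154 -90 -8.9 1; 0 188 -110 -8.9 1; 0 215 -125 -8.9 1; 0 226 -132 -8.9 1; 0 226 -132 -8.9 1; 0 226 -132 -8.9 1")

```text
clock: 15.15
position: [678.7, 21.2, 203.1]
ee_rot: [-0.705, 0.041, 0.707, 0.041]
contact_force: [0.1, 0.5, -2.4]
gripper_width: 59.5
```

Run:
```python
from h import *
d=get_image("side");save("s11",crop(d["img"],290,150,470,310,4))
d=get_image("top")
plan(*slot(46,2),81.5,-6.6)
```

```text
t=15.25 pos [678.8  22.8 204.1] yaw 173.4 w 59.4 F [ 0.3  0.5 -3.1] j [ 0.27  0.5   0.12 -0.   -1.19 -0.38] -> shift [122.5   0.6  -3.5] spin 0.0
```

View pics/s11.png

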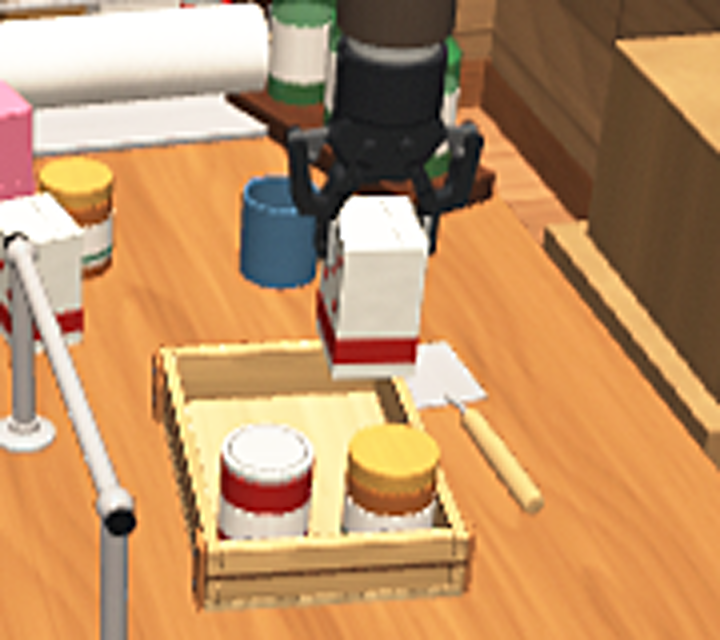

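apply_moves(targets="25 0 -2 0 1; 55 0 -3 0 1; 85 0 -3 0 1; 105 0 -3 0 1; 116 0 -3 0 1; 122 0 -3 0 1; 124 0 -3 0 1; 124 0 -3 0 1; 124 0 -3 0 1")

```text
clock: 16.0
position: [683.5, 22.0, 83.0]
ee_rot: [0.707, -0.04, -0.705, -0.041]
contact_force: [0.8, 0.5, -2.5]
gripper_width: 59.4
```

apply_moves(targets="0 0 0 0 -0.4; 0 0 0 0 -0.65; 0 0 0 0 -0.65; 0 0 0 0 -0.65; -5 0 0 0 -0.65; -25 0 0 0 -0.65; -60 0 0 0 -0.65; -90 0 0 0 -1; -105 0 0 0 -1; -105 0 0 0 -1")

```text
clock: 16.83
position: [685.2, 21.6, 192.9]
ee_rot: [0.71, -0.04, -0.702, -0.041]
contact_force: [0.6, 0.0, 0.1]
gripper_width: 85.5
```

Run:
```python
from h import *
d=get_image("side");save("s12",crop(d["img"],240,150,440,310,4))
d=get_image("top");save("t12",crop(d["img"],160,150,400,330,3.3))
plan(538.3,414,185,-6.6)
```

```text
t=16.93 pos [682.6  21.5 187.5] yaw 173.4 w 85.5 F [-0.3  0.7 -0.2] j [ 0.27  0.51  0.1  -0.   -1.16 -0.38] -> shift [   2.6 -373.2  188.5] spin -0.0
```

View pics/s12.png

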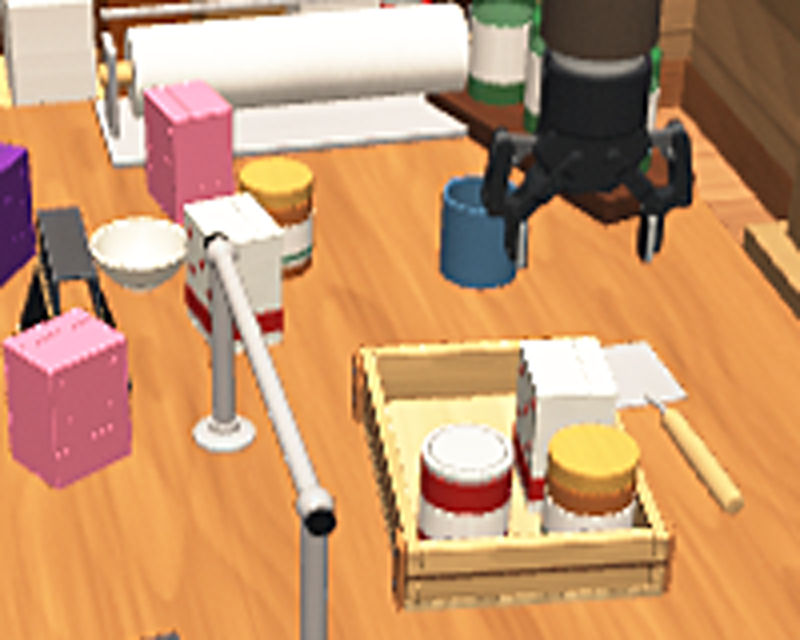

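View pics/t12.png

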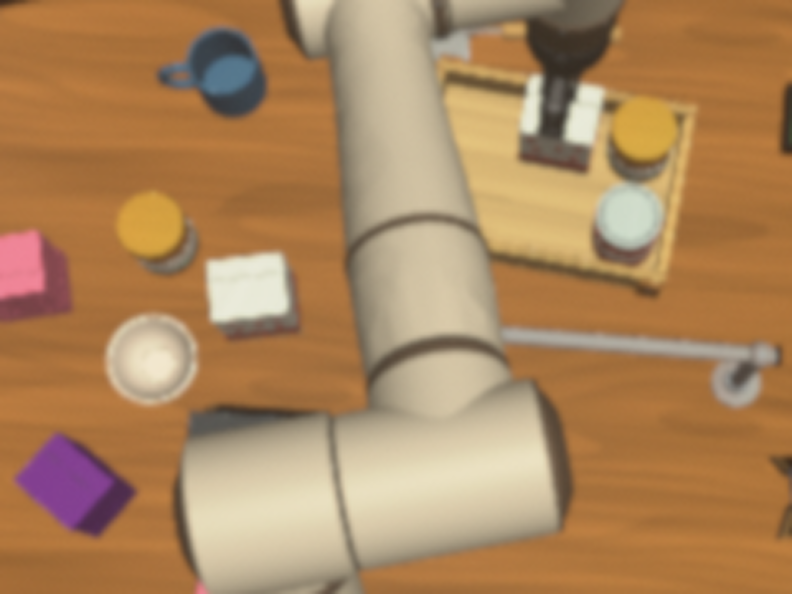

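Run:
```python
from h import *
plan(481,310.3,187,12)
```

```text
t=16.93 pos [682.6  21.5 187.5] yaw 173.4 w 85.5 F [-0.3  0.7 -0.2] j [ 0.27  0.51  0.1  -0.   -1.16 -0.38] -> shift [   0.4 -263.6  233.5] spin -18.6
```

apply_moves(targets="0 -20 18 -4 -1; 0 -48 43 -9 -1; 0 -78 69 -14 -1; 0 -108 96 -18.6 -1; 0 -138 122 -18.6 -1; 0 -168 149 -18.6 -1; 0 -198 175 -18.6 -1; 0 -228 202 -18.6 -1; 0 -252 223 -18.6 -1; 0 -262 232 -18.6 -1")

```text
clock: 17.77
position: [479.3, 310.6, 184.9]
ee_rot: [-0.702, -0.075, 0.704, -0.076]
contact_force: [0.5, -0.3, -0.4]
gripper_width: 85.4
```

apply_moves(targets="10 0 0 0 -1; 20 0 0 0 -1; 20 0 0 0 -1; 20 0 0 0 -1")

```text
clock: 18.1
position: [482.1, 306.6, 164.5]
ee_rot: [-0.702, -0.072, 0.704, -0.074]
contact_force: [-0.8, -0.5, 1.5]
gripper_width: 85.4
```

Run:
```python
from h import *
d=get_image("side");save("s13",crop(d["img"],210,130,390,290,4))
d=get_image("top");save("t13",crop(d["img"],160,150,320,310,4))
plan(481,310.3,70,12)
```

```text
t=18.20 pos [482.9 307.3 166. ] yaw -168.1 w 85.2 F [-0.  -0.6  0.5] j [ 0.85  0.35 -0.22  0.   -1.   -0.64] -> shift [96.  -3.4  1.2] spin -0.1
```

View pics/s13.png

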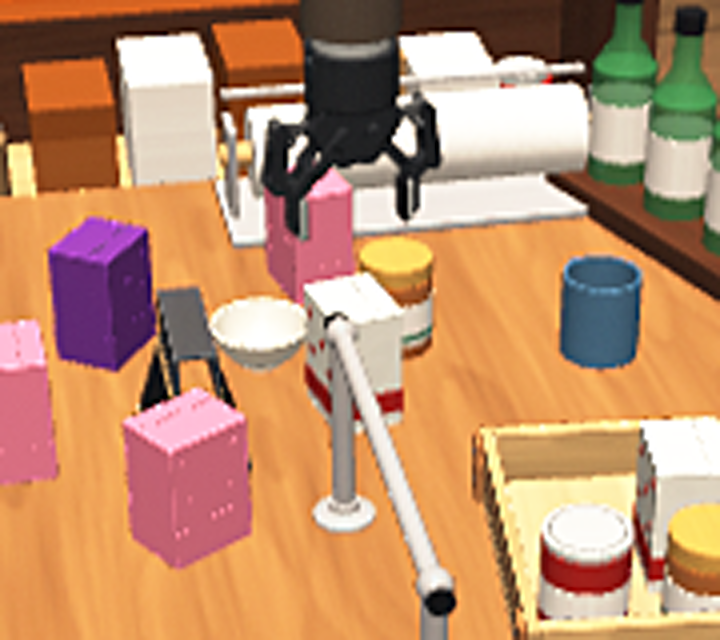

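apply_moves(targets="20 -3 1 0 -1; 45 -3 1 0 -1; 70 -3 1 0 -1; 88 -3 1 0 -1; 96 -3 1 0 -1; 96 -3 1 0 -1; 96 -3 1 0 0.3; 96 -3 1 0 1; 96 -3 1 0 1; 96 -3 1 0 1")

```text
clock: 19.03
position: [481.5, 312.1, 72.2]
ee_rot: [0.704, 0.075, -0.702, 0.073]
contact_force: [-0.1, 1.0, 2.7]
gripper_width: 59.4
```

apply_moves(targets="0 0 0 0 1; 0 0 0 0 1; 0 0 0 0 1; -20 0 0 0 1; -50 0 0 0 1; -85 0 0 0 1; -115 0 0 0 1; -130 0 0 0 1; -130 0 0 0 1; -130 0 0 0 1")

```text
clock: 19.87
position: [479.7, 310.8, 199.7]
ee_rot: [-0.703, -0.074, 0.704, -0.073]
contact_force: [0.1, -0.8, -4.3]
gripper_width: 59.3
```

Run:
```python
from h import *
plan(*slot(-46,2),200,-6.6)
```

```text
t=19.87 pos [479.7 310.8 199.7] yaw -168.0 w 59.3 F [ 0.1 -0.8 -4.3] j [ 0.86  0.32 -0.17 -0.   -1.08 -0.65] -> shift [ -0.6 295.4 -50.8] spin 18.6
```

apply_moves(targets="0 22 -4 4 1; 0 55 -10 9 1; 0 90 -16 14 1; 0 125 -22 18.6 1; 0 160 -28 18.6 1; 0 195 -34 18.6 1; 0 230 -40 18.6 1; 0 262 -45 18.6 1; 0 286 -50 18.6 1; 0 295 -51 18.6 1")

```text
clock: 20.7
position: [590.9, 29.8, 196.7]
ee_rot: [-0.704, 0.043, 0.708, 0.041]
contact_force: [0.3, 1.0, -3.5]
gripper_width: 59.5
```

apply_moves(targets="0 0 0 0 1; 0 0 0 0 1; 0 0 0 0 1")

```text
clock: 20.95
position: [590.7, 33.8, 198.8]
ee_rot: [-0.705, 0.041, 0.707, 0.04]
contact_force: [0.9, -0.2, -3.3]
gripper_width: 59.2
```

Run:
```python
from h import *
d=get_image("side");save("s14",crop(d["img"],290,150,470,310,4))
d=get_image("top")
plan(*slot(-46,2),79.5,-6.6)
```

```text
t=21.05 pos [591.1  34.3 199.7] yaw 173.5 w 59.4 F [-0.9  0.8 -2.7] j [ 0.33  0.35 -0.12 -0.   -1.1  -0.44] -> shift [1.202e+02 1.900e+00 1.000e-01] spin 0.1
```

View pics/s14.png

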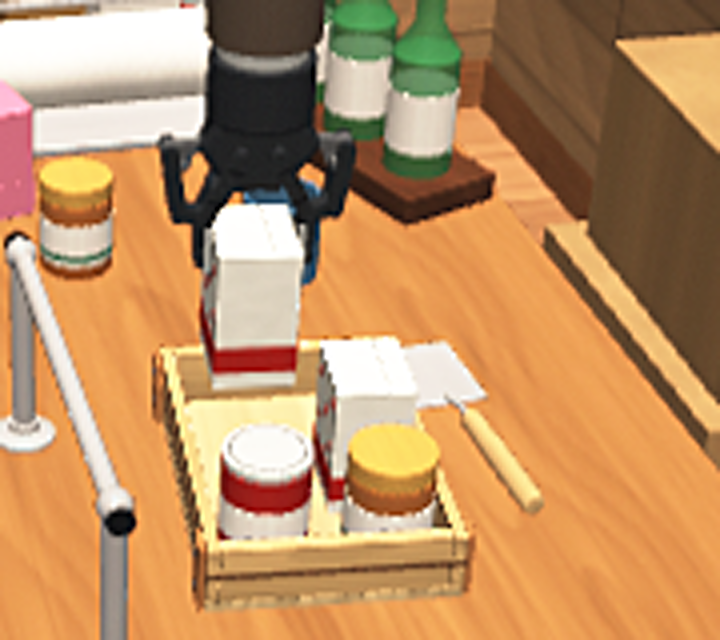

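apply_moves(targets="25 1 0 0 1; 55 1 0 0 1; 85 1 0 0 1; 105 1 0 0 1; 115 1 0 0 1; 120 1 0 0 1; 121 1 0 0 1; 121 1 0 0 1; 121 1 0 0 1")

```text
clock: 21.8
position: [592.5, 32.8, 80.4]
ee_rot: [0.707, -0.04, -0.705, -0.041]
contact_force: [-0.1, 0.3, -3.0]
gripper_width: 59.2
```

apply_moves(targets="0 0 0 0 -0.4; 0 0 0 0 -0.65; 0 0 0 0 -0.65; 0 0 0 0 -0.65; -5 0 0 0 -0.65; -25 0 0 0 -0.65; -60 0 0 0 -0.65; -90 0 0 0 -1; -105 0 0 0 -1; -105 0 0 0 -1")

```text
clock: 22.63
position: [594.4, 32.5, 190.0]
ee_rot: [0.71, -0.04, -0.702, -0.041]
contact_force: [0.1, 0.5, 0.4]
gripper_width: 85.4
```

Run:
```python
from h import *
d=get_image("side");save("s15",crop(d["img"],240,150,440,310,4))
d=get_image("top");save("t15",crop(d["img"],160,150,400,330,3.3))
plan(538.3,414,185,-6.6)
```

```text
t=22.73 pos [591.7  32.2 185.2] yaw 173.4 w 85.5 F [-0.3 -0.4 -0.7] j [ 0.33  0.37 -0.14 -0.   -1.06 -0.44] -> shift [   0.5 -373.1   97. ] spin -0.0
```

View pics/s15.png

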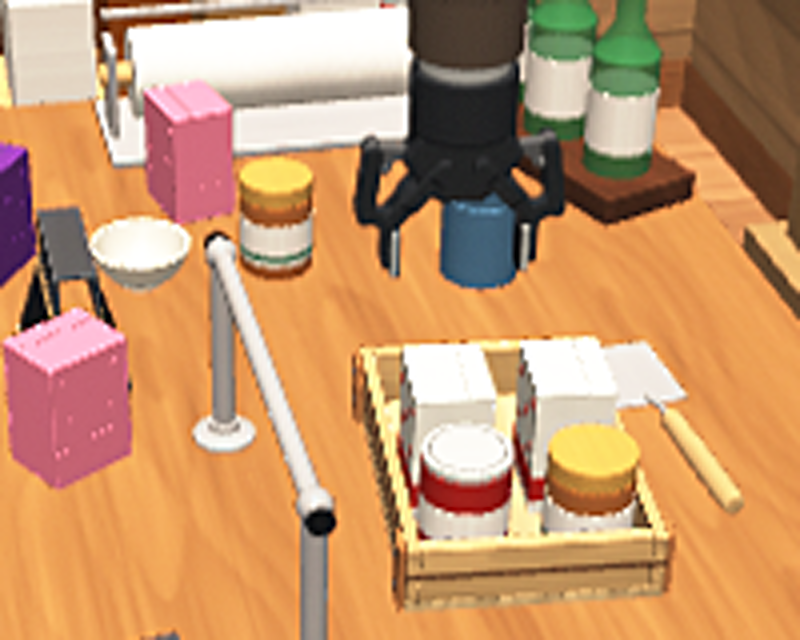

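View pics/t15.png

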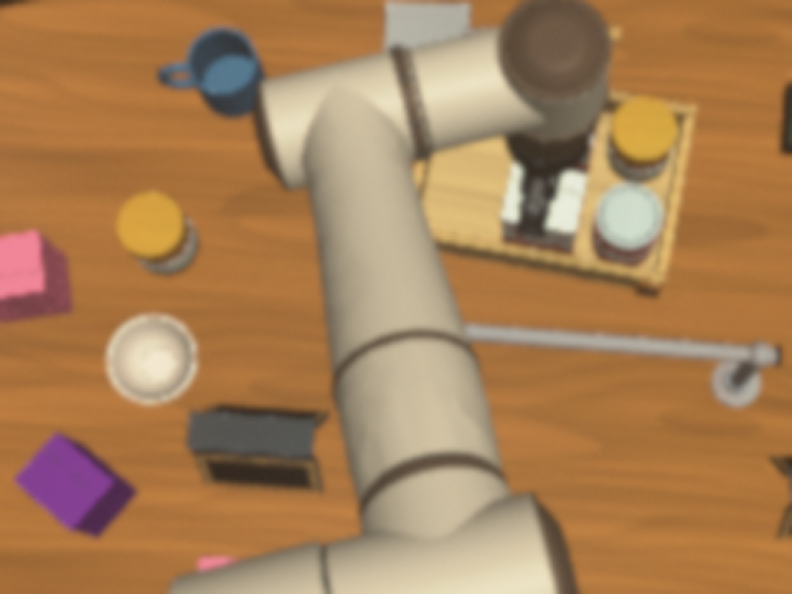

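apply_moves(targets="0 -25 6 0 -1; 0 -60 15 0 -1; 0 -100 26 0 -1; 0 -140 36 0 -1; 0 -180 47 0 -1; 0 -220 57 0 -1; 0 -260 68 0 -1; 0 -300 78 0 -1; 0 -340 89 0 -1; 0 -366 96 0 -1")

```text
clock: 23.57
position: [536.7, 409.8, 182.0]
ee_rot: [-0.705, 0.041, 0.707, 0.039]
contact_force: [0.7, -0.5, -1.2]
gripper_width: 85.8
```

apply_moves(targets="10 -7 1 0 -1; 35 -7 1 0 -1; 35 -7 1 0 -1; 35 -7 1 0 -1")

```text
clock: 23.9
position: [537.0, 412.0, 146.2]
ee_rot: [-0.704, 0.043, 0.707, 0.039]
contact_force: [-0.4, 0.3, 0.2]
gripper_width: 85.6
```

Run:
```python
from h import *
d=get_image("side");save("s16",crop(d["img"],210,130,390,290,4))
print(ray(d,*(240+276/4-.4,150+177/4-.4),92))
d=get_image("top")
plan(538.3,414,52,-6.6)
```

```text
[541.18513688 408.84748112]
t=24.00 pos [538.7 413.  149.6] yaw 173.4 w 85.3 F [0.5 0.9 0.1] j [ 0.89  0.53  0.04  0.   -1.08 -1.01] -> shift [97.6 -1.   0.5] spin -0.0
```

View pics/s16.png

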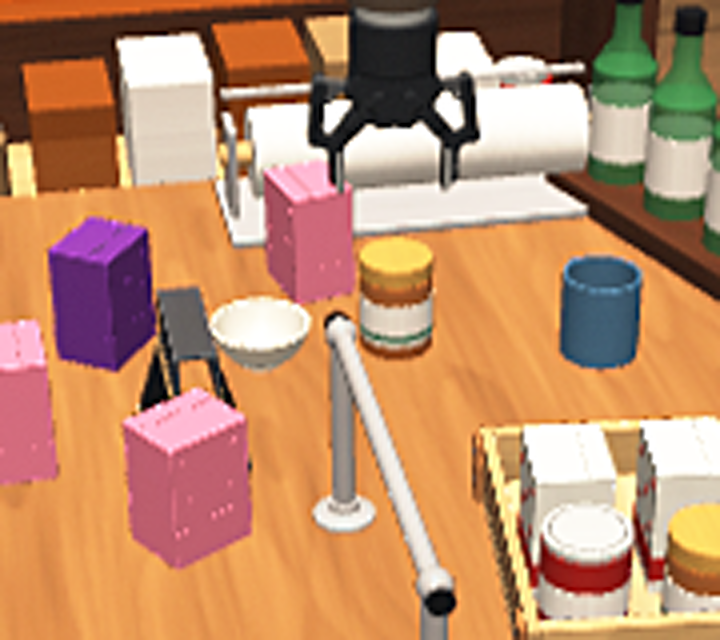

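Average estimate (539.5, 412.5); descend and grip.

apply_moves(targets="20 0 0 0 -1; 45 0 0 0 -1; 70 0 0 0 -1; 90 0 0 0 -1; 97 0 0 0 -1; 97 0 0 0 -1; 97 0 0 0 0.3; 97 0 0 0 1; 97 0 0 0 1; 97 0 0 0 1")

```text
clock: 24.83
position: [539.7, 415.0, 55.2]
ee_rot: [0.707, -0.039, -0.705, -0.042]
contact_force: [1.2, -0.6, 5.4]
gripper_width: 64.6
```

apply_moves(targets="0 0 0 0 1; 0 0 0 0 1; 0 0 0 0 1; -20 0 0 0 1; -50 0 0 0 1; -85 0 0 0 1; -115 0 0 0 1; -130 0 0 0 1; -130 0 0 0 1; -130 0 0 0 1")

```text
clock: 25.67
position: [537.0, 413.6, 181.5]
ee_rot: [-0.705, 0.041, 0.707, 0.041]
contact_force: [-0.4, -0.0, -5.3]
gripper_width: 64.7
```

Run:
```python
from h import *
plan(*slot(0,85),180,-6.6)
```

```text
t=25.67 pos [537.  413.6 181.5] yaw 173.4 w 64.7 F [-0.4 -0.  -5.3] j [ 0.89  0.51  0.08 -0.   -1.15 -1.01] -> shift [   1.2  289.4 -143.2] spin -0.0
```

apply_moves(targets="0 25 -12 0 1; 0 58 -28 0 1; 0 92 -45 0 1; 0 126 -62 0 1; 0 160 -79 0 1; 0 194 -96 0 1; 0 228 -113 0 1; 0 262 -130 0 1; 0 283 -140 0 1; 0 289 -143 0 1")

```text
clock: 26.5
position: [645.7, 105.8, 178.3]
ee_rot: [-0.703, 0.043, 0.708, 0.041]
contact_force: [0.4, 0.1, -4.8]
gripper_width: 64.3
```

apply_moves(targets="0 0 0 0 1; 0 0 0 0 1; 0 0 0 0 1")

```text
clock: 26.75
position: [646.0, 111.4, 180.7]
ee_rot: [-0.705, 0.04, 0.707, 0.04]
contact_force: [-0.0, -0.4, -4.4]
gripper_width: 64.5
```

Run:
```python
from h import *
d=get_image("side");save("s17",crop(d["img"],290,150,470,310,4))
d=get_image("top")
plan(*slot(0,85),62,-6.6)
```

```text
t=26.85 pos [646.3 111.8 181.7] yaw 173.5 w 64.4 F [ 0.1  1.1 -5. ] j [ 0.42  0.47  0.02 -0.   -1.12 -0.53] -> shift [1.197e+02 2.300e+00 1.000e-01] spin 0.1
```

View pics/s17.png

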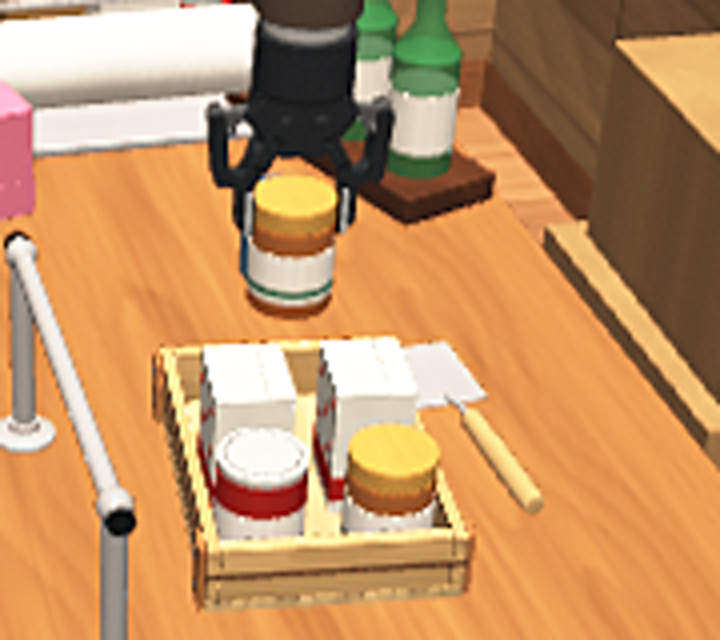

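apply_moves(targets="25 1 0 0 1; 55 2 0 0 1; 85 2 0 0 1; 105 2 0 0 1; 115 2 0 0 1; 120 2 0 0 1; 121 2 0 0 1; 121 2 0 0 1; 121 2 0 0 1")

```text
clock: 27.6
position: [646.8, 109.0, 63.1]
ee_rot: [0.706, -0.04, -0.706, -0.04]
contact_force: [-4.4, 0.5, 3.6]
gripper_width: 64.5
```

apply_moves(targets="0 0 0 0 -0.5; 0 0 0 0 -0.8; 0 0 0 0 -0.8; 0 0 0 0 -0.8; -5 0 0 0 -0.8; -25 0 0 0 -0.8; -60 0 0 0 -0.8; -95 0 0 0 -1; -130 0 0 0 -1; -130 0 0 0 -1")

```text
clock: 28.43
position: [651.5, 109.1, 201.1]
ee_rot: [0.712, -0.039, -0.7, -0.042]
contact_force: [1.5, -0.8, 2.0]
gripper_width: 85.3
```

Run:
```python
from h import *
d=get_image("side");save("s18",crop(d["img"],240,150,440,310,4))
d=get_image("top");save("t18",crop(d["img"],160,150,400,330,3.3))
plan(339,288,190,1)
```

```text
t=28.53 pos [647.9 108.7 194. ] yaw 173.4 w 85.4 F [-0.2  0.4 -0.3] j [ 0.41  0.46  0.03  0.   -1.14 -0.53] -> shift [   2.7 -142.5  327.5] spin -7.6
```

View pics/s18.png

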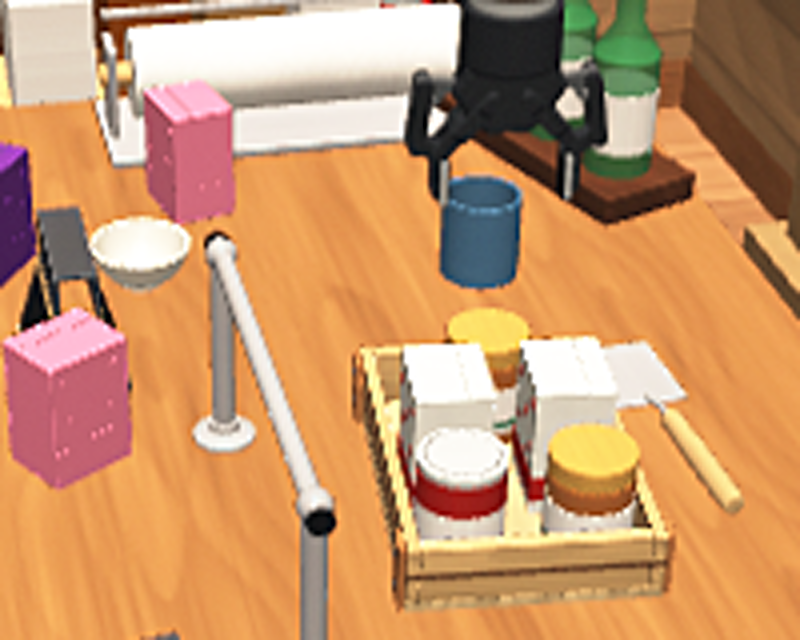

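View pics/t18.png

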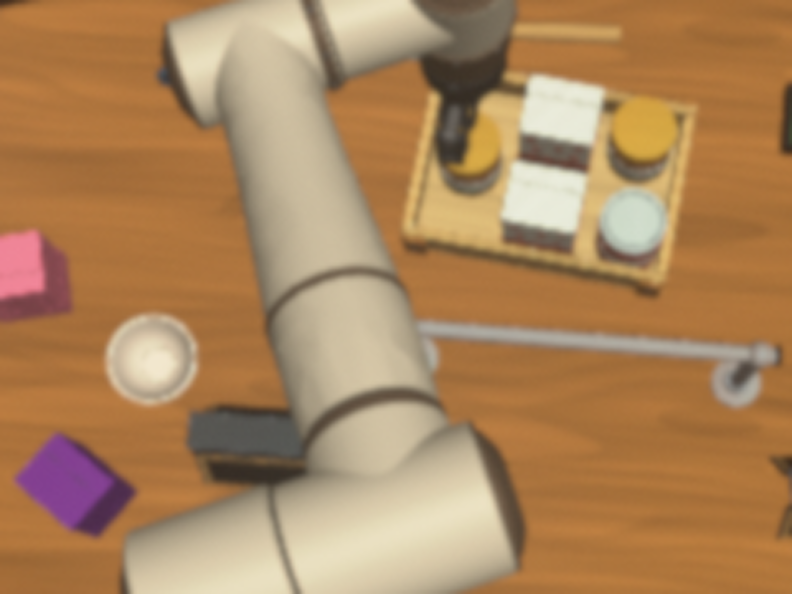

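Run:
```python
from h import *
im=cv2.imread("pics/top0.png")[:,:,::-1]
im=np.clip(im.astype(float)*2,0,255).astype(np.uint8)
a=crop(im,205,260,270,310,6);b=crop(im,385,275,450,325,6)
save("c2",np.vstack([a,b]))
s=cv2.imread("pics/s3.png")
d=get_image("side")
b=[(343,320),(371,318),(400,378),(372,388)] # s3 scale2 off 100,150
P=np.array([ray(d,100+(x+.5)/2-.5,150+(y+.5)/2-.5,115) for x,y in b]);print(P.round(),P.mean(0))
```

```text
[[ 317. -224.]
 [ 351. -227.]
 [ 366. -340.]
 [ 332. -349.]] [ 341.80230472 -285.06797897]
```

View pics/c2.png

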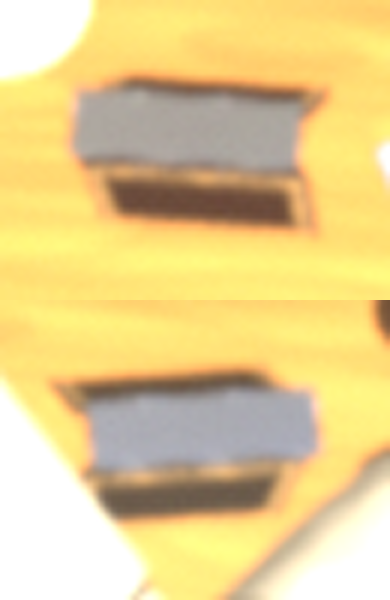

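Run:
```python
from h import *
d=get_image("top")
for n,o,b in(("L",(205,260),[(80,91),(302,101),(297,168),(76,160)]),("R",(385,275),[(90,105),(315,92),(318,157),(95,173)])):
    P=np.array([ray(d,o[0]+(x+.5)/6-.5,o[1]+(y+.5)/6-.5,115) for x,y in b]);ay=P[0]-P[1]+P[3]-P[2];print(n,P.mean(0),P.round().tolist(),np.degrees(np.arctan2(-ay[0],ay[1])),np.linalg.norm(ay)/2)
plan(339,288,190,0)
```

```text
L [338.91300188 289.20326173] [[355.0, 348.0], [359.0, 232.0], [324.0, 231.0], [319.0, 346.0]] 2.1102459807012974 115.28344170057508
R [ 335.41827241 -280.85541604] [[345.0, -221.0], [360.0, -337.0], [327.0, -340.0], [310.0, -225.0]] 8.123666857146127 116.54642189310637
t=28.63 pos [646.2 108.2 190.5] yaw 173.4 w 85.2 F [-0.7 -0.2 -0.3] j [ 0.41  0.46  0.03 -0.   -1.14 -0.53] -> shift [   0.9 -143.2  325.9] spin -6.6
```

apply_moves(targets="0 -10 22 -3 -1; 0 -24 54 -6 -1; 0 -40 90 -8.7 -1; 0 -56 126 -8.7 -1; 0 -72 162 -8.7 -1; 0 -88 198 -8.7 -1; 0 -104 234 -8.7 -1; 0 -120 270 -8.7 -1; 0 -134 305 -8.7 -1; 0 -142 325 -8.7 -1")

```text
clock: 29.47
position: [337.2, 286.8, 190.0]
ee_rot: [-0.706, -0.013, 0.708, -0.014]
contact_force: [0.1, 0.9, -0.8]
gripper_width: 85.3
```

apply_moves(targets="0 0 0 0 -1; 10 0 0 0 -1; 20 0 0 0 -1; 20 0 0 0 -1; 20 0 0 0 -1")

```text
clock: 29.88
position: [340.2, 285.9, 170.2]
ee_rot: [-0.706, -0.012, 0.708, -0.014]
contact_force: [0.4, -0.5, 0.3]
gripper_width: 85.3
```

Run:
```python
from h import *
d=get_image("side");save("s19",crop(d["img"],190,140,350,300,4.0))
d=get_image("top");save("t19",crop(d["img"],160,200,320,340,4))
plan(339,289,79,2.1)
```

```text
t=29.98 pos [340.7 286.6 171.2] yaw -177.9 w 85.4 F [-1.  -0.6  0.6] j [ 1.07  0.14 -0.5   0.   -0.93 -1.03] -> shift [92.2 -2.6  1.6] spin -0.0
```

View pics/s19.png

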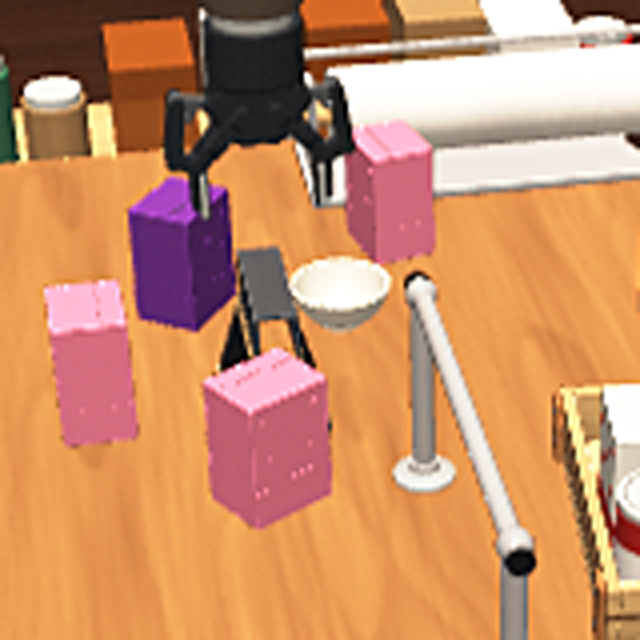

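View pics/t19.png

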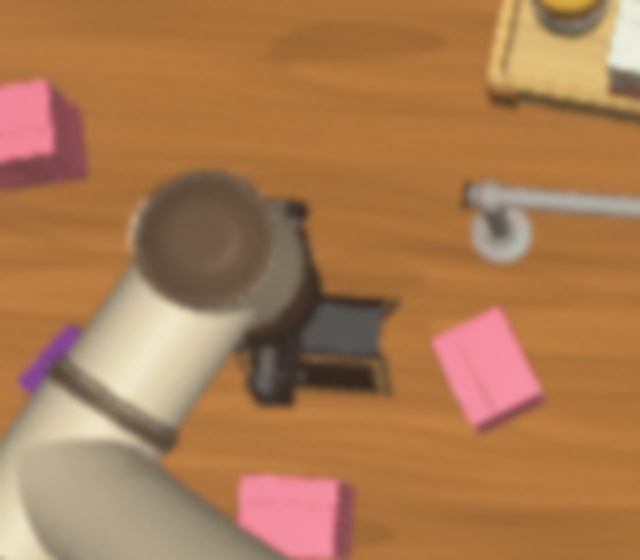

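apply_moves(targets="20 -2 1 0 -1; 45 -2 1.5 0 -1; 70 -2 1.5 0 -1; 85 -2 1.5 0 -1; 91 -2 1.5 0 -1; 91 -2 1.5 0 -1; 91 -2 1.5 0 -0.3; 91 -2 1.5 0 0.2; 91 -2 1.5 0 1; 91 -2 1.5 0 1")

```text
clock: 30.82
position: [339.0, 289.2, 81.3]
ee_rot: [0.707, 0.014, -0.707, 0.012]
contact_force: [0.5, -0.5, -0.1]
gripper_width: 38.8
```

apply_moves(targets="0 0 0 0 1; 0 0 0 0 1; 0 0 0 0 1; 0 0 0 0 1; 0 0 0 0 1; -15 0 0 0 1; -40 0 0 0 1; -60 0 0 0 1; -60 0 0 0 1; -60 0 0 0 1")

```text
clock: 31.65
position: [338.5, 288.9, 140.8]
ee_rot: [0.707, 0.014, -0.707, 0.012]
contact_force: [0.1, 0.6, -1.7]
gripper_width: 35.2
```

Run:
```python
from h import *
d=get_image("side");save("s20",crop(d["img"],190,140,350,300,4.0))
plan(339,289,280,0)
```

```text
t=31.70 pos [338.1 288.1 139.8] yaw -177.9 w 35.5 F [-0.3 -1.2 -2.4] j [ 1.07  0.18 -0.55 -0.   -0.85 -1.04] -> shift [-140.2   -0.8   -0.8] spin 2.1
```

View pics/s20.png

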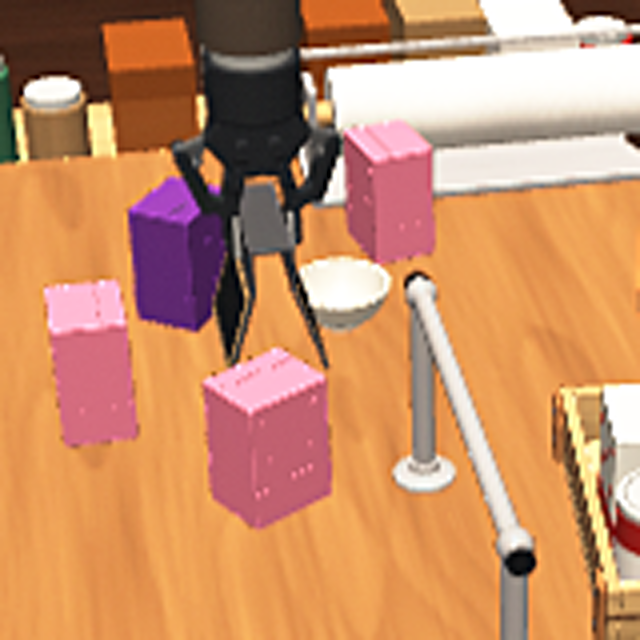

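apply_moves(targets="-15 0 0 0 1; -40 0 0 0 1; -70 0 0 0 1; -100 0 0 0 1; -125 0 0 1 1; -138 0 0 2.1 1; -140 0 0 2.1 1; -140 0 0 2.1 1")

```text
clock: 32.37
position: [338.2, 288.4, 279.2]
ee_rot: [-0.707, 0.0, 0.708, -0.0]
contact_force: [0.3, -0.8, -2.0]
gripper_width: 35.5
```

Run:
```python
from h import *
d=get_image("side");save("s21",crop(d["img"],260,160,380,300,5.0))
t=get_image("top");save("t21",crop(t["img"],265,225,405,285,5.7))
print(ray(d,190+363/2.8-.3,170+307/2.8-.3,167))
plan(440.8,53,280,0)
```

```text
[ 444.85343496 -193.95943613]
t=32.47 pos [337.8 287.8 277.9] yaw -180.0 w 35.6 F [ 0.2  0.  -2.9] j [ 1.07  0.04 -0.32 -0.   -1.21 -1.07] -> shift [  -1.5  234.8 -103. ] spin 0.0
```

View pics/s21.png

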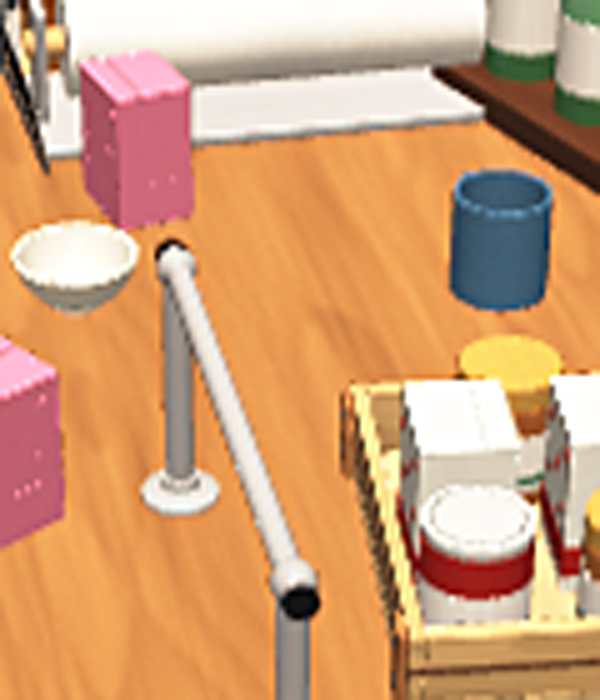

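View pics/t21.png

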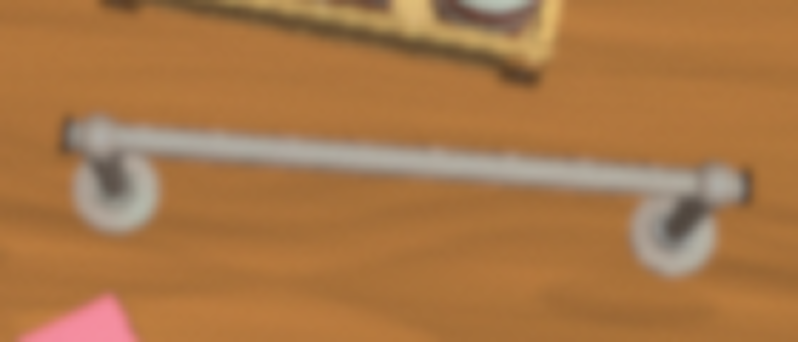

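Run:
```python
from h import *
d=get_image("side");t=get_image("top")
f=lambda x,y:(265+(x+.5)/5.7-.5,225+(y+.5)/5.7-.5)
for p in((66,134),(130,138),(400,160),(690,181),(746,187)):print(ray(t,*f(*p),167).round(1))
for p in((116,192),(674,235)):print("foot",ray(t,*f(*p),3).round(1))
g=lambda x,y:(260+(x+.5)/5-.5,160+(y+.5)/5-.5)
for p in((300,602),(172,251)):print("side cap",ray(d,*g(*p),167).round(1))
print("foot",ray(d,*g(181,493),3))
```

```text
[443.8 169.5]
[444.3 135.1]
[443.6 -10.1]
[ 444.3 -165.5]
[ 443.3 -195.6]
foot [441.7 151.8]
foot [ 441.6 -178.9]
side cap [ 444.9 -196.8]
side cap [446.7 171.4]
foot [445.39698063 147.43600041]
```

apply_moves(targets="-2 22 -10 0 1; -2 52 -23 0 1; -2 85 -37 0 1; -2 118 -52 0 1; -2 150 -66 0 1; -2 180 -80 0 1; -2 208 -93 0 1; -2 226 -102 0 1; -2 234 -106 0 1; -2 234 -106 0 1")

```text
clock: 33.4
position: [444.8, 53.3, 281.1]
ee_rot: [-0.706, 0.001, 0.708, 0.001]
contact_force: [0.2, 1.1, -2.3]
gripper_width: 35.2
```

apply_moves(targets="0 0 0 0 1; 0 0 0 0 1; 0 0 0 0 1")

```text
clock: 33.65
position: [444.3, 55.5, 282.1]
ee_rot: [-0.707, -0.001, 0.707, -0.001]
contact_force: [0.3, 0.2, -2.4]
gripper_width: 35.3
```

Run:
```python
from h import *
d=get_image("side");save("s22",crop(d["img"],230,120,380,290,4.0))
t=get_image("top");save("t22",crop(t["img"],245,185,405,285,4.5))
plan(444,54.5,190,0)
```

```text
t=33.75 pos [444.4  55.5 282.3] yaw -179.9 w 35.1 F [-0.8  0.2 -1.6] j [ 0.49  0.04 -0.31 -0.   -1.22 -0.49] -> shift [92.3  1.   0.4] spin 0.1
```

View pics/s22.png

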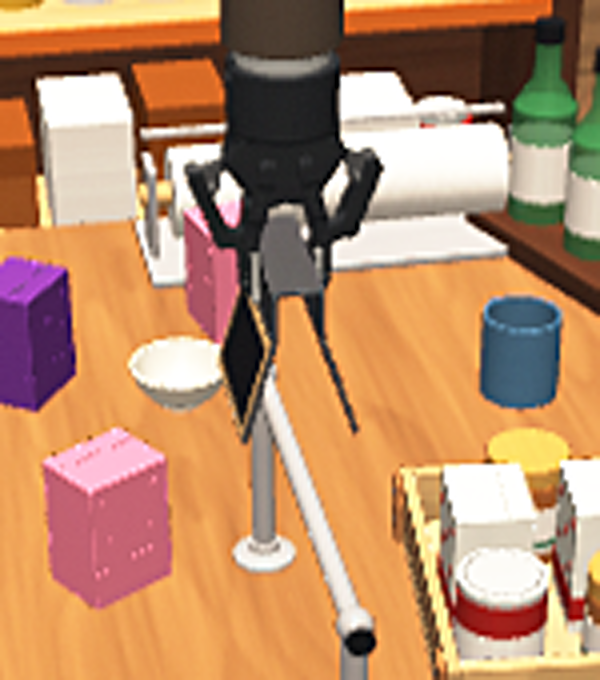

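View pics/t22.png

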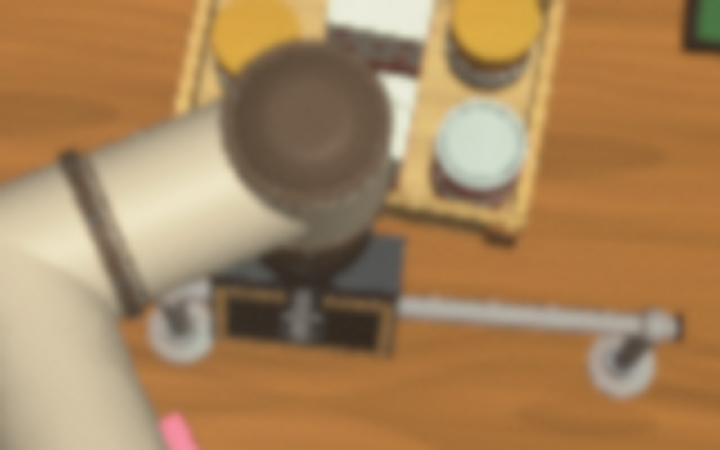

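apply_moves(targets="15 0 0 0 1; 35 0 0 0 1; 55 0 0 0 1; 70 0 0 0 1; 80 0 0 0 1; 80 0 0 0 1; 80 0 0 0 1; 80 0 0 0 1")

```text
clock: 34.42
position: [445.2, 55.2, 203.3]
ee_rot: [0.708, 0.001, -0.706, 0.0]
contact_force: [0.2, 0.4, -1.4]
gripper_width: 35.3
```

Run:
```python
from h import *
d=get_image("side");save("s23",crop(d["img"],260,150,360,270,6.0))
t=get_image("top")
plan(444,54.5,144,0)
```

```text
t=34.52 pos [445.2  55.1 203.4] yaw -180.0 w 35.2 F [ 0.5  0.2 -1.4] j [ 0.49  0.11 -0.45  0.   -1.02 -0.49] -> shift [59.4  0.7  1.4] spin 0.0
```

View pics/s23.png

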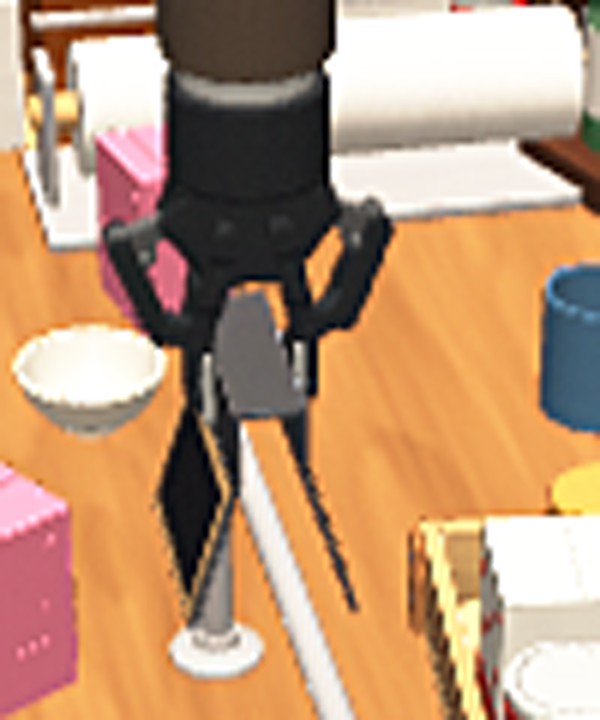

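Run:
```python
from h import *
d=get_image("side")
g=lambda p:((proj(d,p)-[260,150]+.5)*6-.5).round()
for n,p in (("Lcheek out",(427,-5,198.5)),("Rcheek out",(463,-5,198.5)),("Ltop",(427,-5,238.5)),("Rtop",(463,-5,238.5)),("Lfoot",(405,-5,123.5)),("Rfoot",(485,-5,123.5)),("tubeL",(436,-5,167)),("tubeR",(452,-5,167)),("tubeL2",(436,-60,167)),("tubeR2",(452,-60,167))):print(n,g(p))
```

```text
Lcheek out [232. 488.]
Rcheek out [308. 480.]
Ltop [231. 413.]
Rtop [308. 405.]
Lfoot [188. 629.]
Rfoot [353. 610.]
tubeL [252. 544.]
tubeR [285. 540.]
tubeL2 [275. 608.]
tubeR2 [309. 604.]
```

apply_moves(targets="10 0 1 0 1; 22 0 1 0 1; 34 0 1 0 1; 44 0 1 0 1; 51 0 1 0 1; 55 0 1 0 1; 57 0 1 0 1; 57 0 1 0 1; 57 0 1 0 1")

```text
clock: 35.32
position: [444.1, 54.9, 145.9]
ee_rot: [0.708, 0.0, -0.707, -0.0]
contact_force: [0.3, -0.1, -2.8]
gripper_width: 35.4
```

Run:
```python
from h import *
d=get_image("side");save("s24",crop(d["img"],260,150,360,270,6.0))
t=get_image("top")
plan(444,54.5,144,0)
```

```text
t=35.42 pos [444.   54.8 145.7] yaw -180.0 w 35.6 F [-0.3  1.1 -2.1] j [ 0.49  0.17 -0.53  0.   -0.86 -0.49] -> shift [ 1.7  0.3 -0. ] spin 0.0
```

View pics/s24.png

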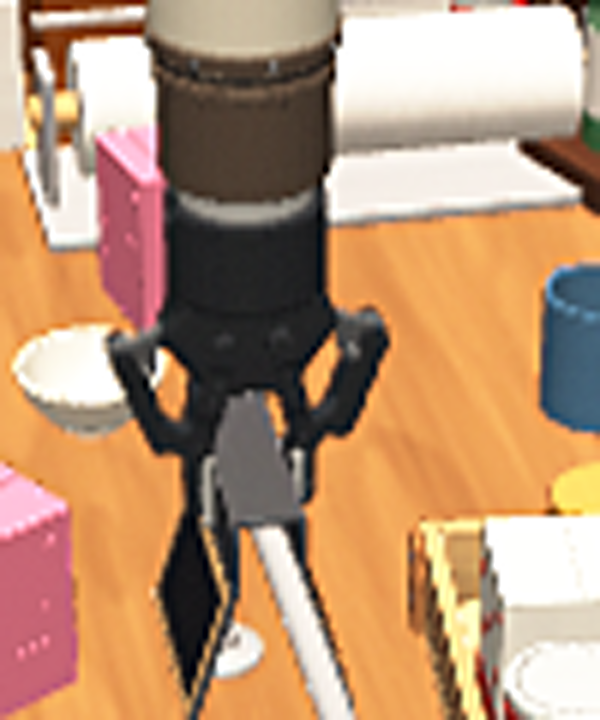

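apply_moves(targets="1 0 0 0 1; 2 0 0 0 1; 2 0 0 0 1; 2 0 0 0 1")

```text
clock: 35.75
position: [444.1, 54.8, 145.4]
ee_rot: [0.708, 0.0, -0.706, 0.0]
contact_force: [-4.9, 0.6, 11.1]
gripper_width: 35.6
```

apply_moves(targets="0 0 0 0 0; 0 0 0 0 -0.3; 0 0 0 0 -0.3; 0 0 0 0 -0.3; 0 0 0 0 -0.3; -10 0 0 0 -0.3; -30 0 0 0 -0.3; -60 0 0 0 -0.3; -95 0 0 0 -0.5; -115 0 0 0 -1")

```text
clock: 36.58
position: [444.9, 54.9, 261.7]
ee_rot: [0.709, 0.001, -0.705, -0.0]
contact_force: [1.1, 0.0, -0.8]
gripper_width: 74.3
```

Run:
```python
from h import *
t=get_image("top")
d=get_image("side");save("s25",crop(d["img"],260,150,360,270,6.0))
plan(340,-281,265,8)
```

```text
t=36.68 pos [445.8  55.4 262.3] yaw -180.0 w 85.2 F [-0.4  0.5  0.8] j [ 0.49  0.05 -0.35  0.   -1.16 -0.49] -> shift [ -4.6 336.3 106. ] spin -8.0
```

View pics/s25.png

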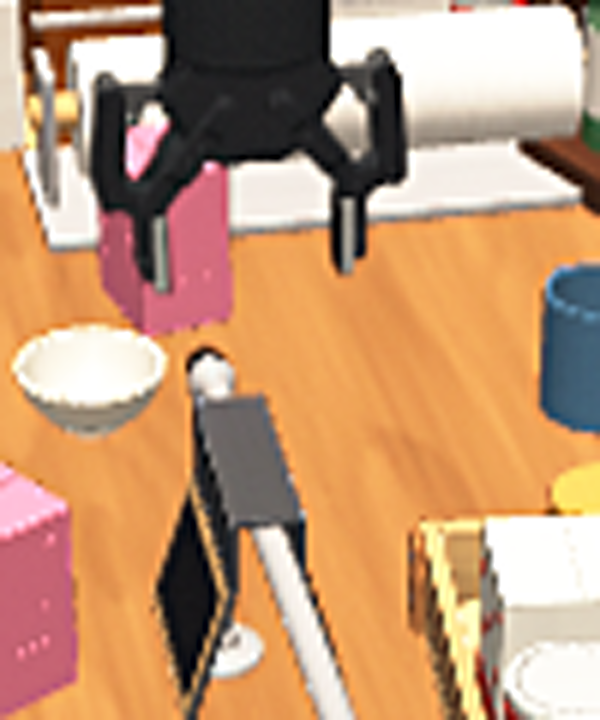

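apply_moves(targets="0 25 8 -3 -1; 0 60 19 -7.3 -1; 0 98 31 -7.3 -1; 0 136 43 -7.3 -1; 0 174 55 -7.3 -1; 0 212 67 -7.3 -1; 0 250 79 -7.3 -1; 0 288 91 -7.3 -1; 0 320 102 -7.3 -1; 0 337 107 -7.3 -1")

```text
clock: 37.52
position: [334.8, -284.7, 257.2]
ee_rot: [-0.705, -0.044, 0.706, -0.044]
contact_force: [0.1, 0.6, 0.6]
gripper_width: 85.4
```

apply_moves(targets="20 0 0 0 -1; 55 0 0 0 -1; 85 0 0 0 -1; 92 0 0 0 -1; 92 0 0 0 -1; 92 0 0 0 -1")

```text
clock: 38.02
position: [337.2, -282.7, 166.8]
ee_rot: [-0.706, -0.045, 0.706, -0.046]
contact_force: [0.5, -0.0, 0.9]
gripper_width: 85.7
```

Run:
```python
from h import *
d=get_image("side");save("s26",crop(d["img"],210,250,350,390,5.0))
t=get_image("top");save("t26",crop(t["img"],360,230,480,350,5))
plan(338.5,-282,80,7.3)
```

```text
t=38.12 pos [ 338.  -282.8  168. ] yaw -172.6 w 85.5 F [ 0.8 -0.2  0.5] j [-0.33  0.13 -0.52  0.   -0.92  0.45] -> shift [88.  -0.9 -0.3] spin 0.1
```

View pics/s26.png

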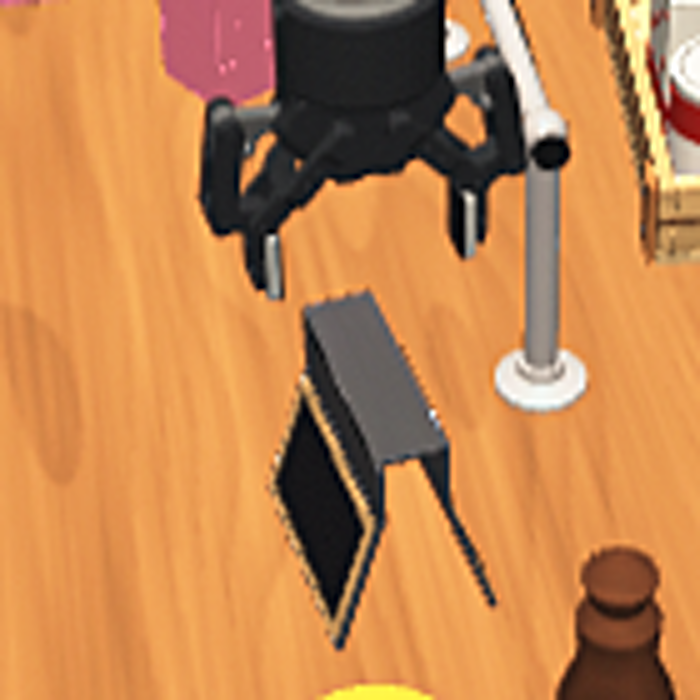

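View pics/t26.png

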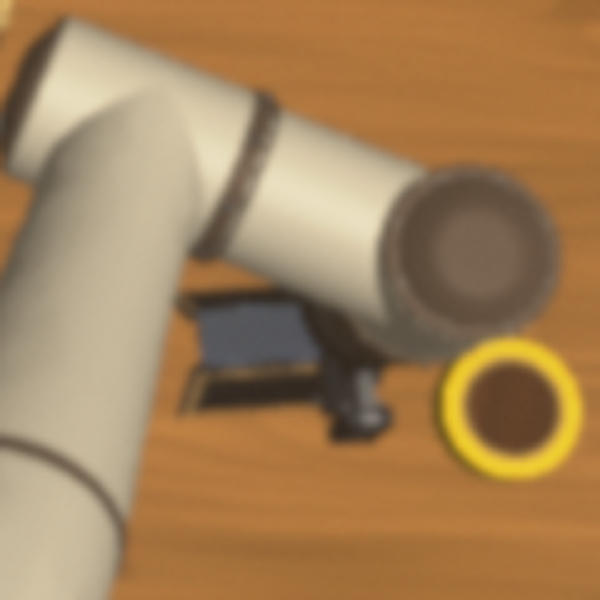

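apply_moves(targets="20 -1 0 0 -1; 45 -1 0 0 -1; 68 -1 0 0 -1; 82 -1 0 0 -1; 88 -1 0 0 -1; 88 -1 0 0 -1; 88 -1 0 0 -0.3; 88 -1 0 0 0.2; 88 -1 0 0 1; 88 -1 0 0 1")

```text
clock: 38.95
position: [337.2, -281.6, 79.3]
ee_rot: [0.706, 0.045, -0.705, 0.045]
contact_force: [-0.2, 0.5, 2.4]
gripper_width: 38.7
```

apply_moves(targets="0 0 0 0 1; 0 0 0 0 1; 0 0 0 0 1; 0 0 0 0 1; 0 0 0 0 1; -15 0 0 0 1; -40 0 0 0 1; -60 0 0 0 1; -60 0 0 0 1; -60 0 0 0 1")

```text
clock: 39.78
position: [336.5, -281.2, 138.5]
ee_rot: [0.706, 0.045, -0.705, 0.045]
contact_force: [-0.0, 0.9, -2.0]
gripper_width: 35.3
```

Run:
```python
from h import *
d=get_image("side");save("s27",crop(d["img"],210,220,350,390,4.0))
plan(338.5,-282,290,0)
```

```text
t=39.83 pos [ 335.6 -280.8  137.5] yaw -172.7 w 35.7 F [ 0.  -0.4 -2.9] j [-0.32  0.17 -0.56 -0.   -0.84  0.45] -> shift [-152.5    1.4   -2.6] spin 7.3
```

View pics/s27.png

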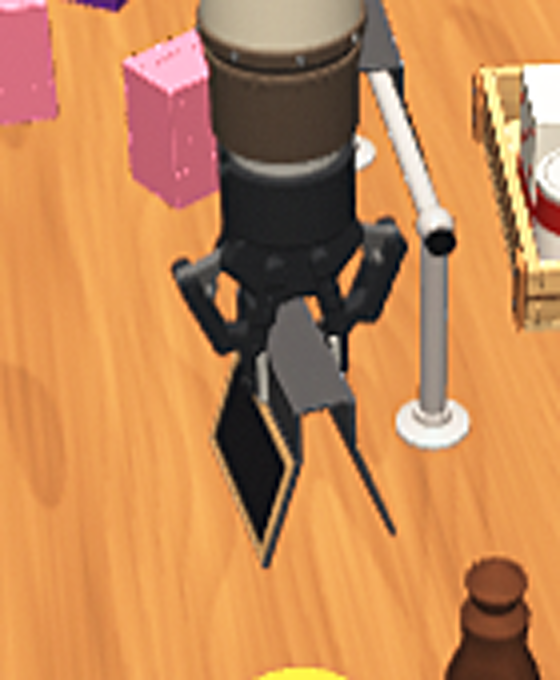

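apply_moves(targets="-15 0 0 0 1; -40 0 0 0 1; -70 0 0 2 1; -100 0 0 4 1; -130 0 0 6 1; -148 0 0 7.3 1; -152 0 0 7.3 1; -152 0 0 7.3 1; -152 0 0 7.3 1")

```text
clock: 40.58
position: [335.5, -280.6, 287.8]
ee_rot: [-0.706, -0.001, 0.709, 0.001]
contact_force: [0.2, -0.1, -3.2]
gripper_width: 35.0
```

Run:
```python
from h import *
get_image("top")
plan(444,-82,288,0)
```

```text
t=40.63 pos [ 335.4 -280.6  287.6] yaw -180.0 w 35.2 F [ 0.6 -0.2 -2.5] j [-0.32  0.02 -0.32 -0.   -1.24  0.32] -> shift [  -0.4 -198.6 -108.6] spin 0.0
```

apply_moves(targets="0 -18 -10 0 1; 0 -42 -23 0 1; 0 -70 -38 0 1; 0 -98 -54 0 1; 0 -126 -69 0 1; 0 -152 -83 0 1; 0 -175 -96 0 1; 0 -190 -104 0 1; 0 -198 -108 0 1; 0 -198 -108 0 1")

```text
clock: 41.47
position: [444.5, -82.2, 288.4]
ee_rot: [-0.706, -0.001, 0.708, -0.001]
contact_force: [0.5, -0.7, -3.2]
gripper_width: 35.2
```

apply_moves(targets="0 0 0 0 1; 0 0 0 0 1; 0 0 0 0 1")

```text
clock: 41.72
position: [443.9, -84.2, 290.0]
ee_rot: [-0.707, 0.001, 0.707, 0.0]
contact_force: [-0.0, -0.3, -1.5]
gripper_width: 35.5
```

Run:
```python
from h import *
get_image("top")
d=get_image("side");save("s28",crop(d["img"],240,140,380,310,4))
plan(444,-82,200,0)
```

```text
t=41.82 pos [444.1 -84.1 290.3] yaw 179.9 w 35.3 F [-0.3 -0.4 -2.5] j [ 0.17  0.04 -0.29  0.   -1.24 -0.18] -> shift [90.3 -2.1  0.1] spin -0.1
```

View pics/s28.png

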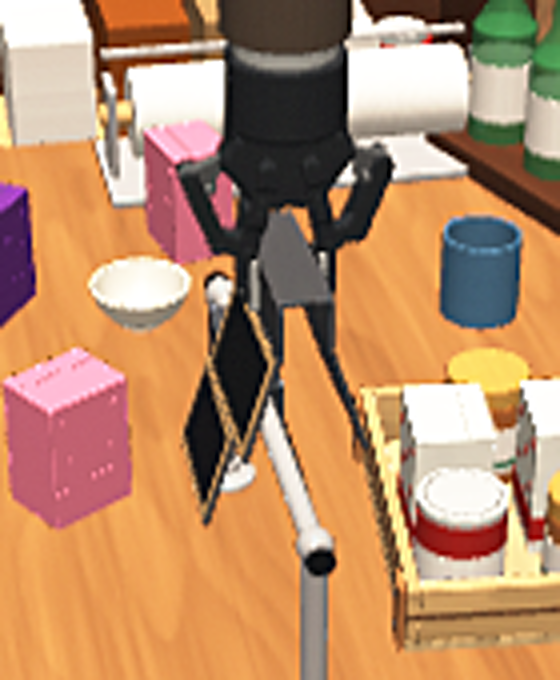

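apply_moves(targets="15 0 0 0 1; 35 0 0 0 1; 55 0 0 0 1; 75 0 0 0 1; 90 0 0 0 1; 98 0 0 0 1; 98 0 0 0 1; 98 0 0 0 1")

```text
clock: 42.48
position: [444.8, -83.7, 192.8]
ee_rot: [0.707, -0.0, -0.707, 0.0]
contact_force: [0.7, 0.3, -1.5]
gripper_width: 35.4
```

Run:
```python
from h import *
get_image("top")
d=get_image("side");save("s29",crop(d["img"],260,170,360,290,6))
plan(444,-83,142,0)
```

```text
t=42.58 pos [445.4 -83.5 193.6] yaw -180.0 w 34.9 F [ 0.8 -1.  -1.9] j [ 0.18  0.12 -0.45  0.   -0.99 -0.18] -> shift [51.6 -0.5  1.6] spin 0.0
```

View pics/s29.png

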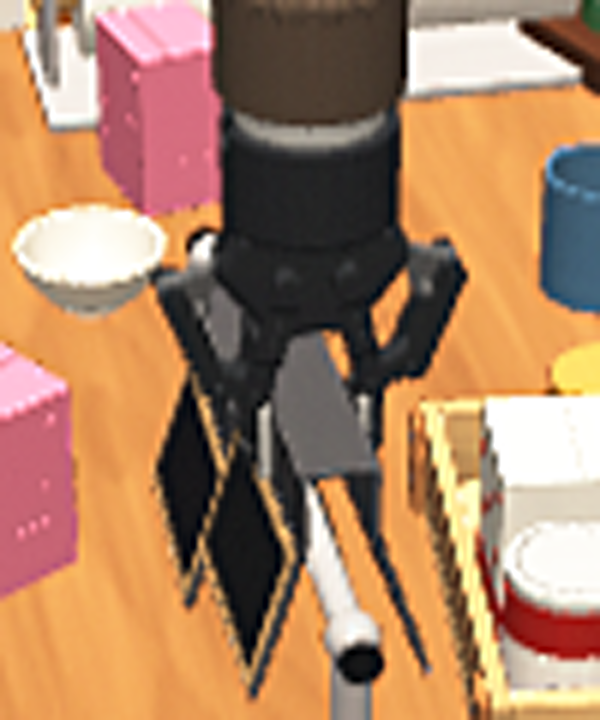

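apply_moves(targets="10 0 1 0 1; 22 0 1 0 1; 33 0 1 0 1; 42 0 1 0 1; 47 0 1 0 1; 50 0 1 0 1; 51 0 1 0 1; 52 0 1 0 1; 52 0 1 0 1; 52 0 1 0 1")

```text
clock: 43.42
position: [443.6, -83.4, 143.2]
ee_rot: [0.707, 0.0, -0.707, 0.001]
contact_force: [-7.3, 3.4, 14.7]
gripper_width: 35.0
```

Run:
```python
from h import *
plan(444,-83,142,0)
```

```text
t=43.42 pos [443.6 -83.4 143.2] yaw -180.0 w 35.0 F [-7.3  3.4 14.7] j [ 0.18  0.18 -0.53  0.   -0.86 -0.18] -> shift [ 1.2 -0.4 -0.4] spin 0.0
```

In contact with the rail, as with board 1. Release and retreat.

apply_moves(targets="0 0 0 0 0; 0 0 0 0 -0.3; 0 0 0 0 -0.3; 0 0 0 0 -0.3; 0 0 0 0 -0.3; -10 0 0 0 -0.3; -30 0 0 0 -0.3; -60 0 0 0 -0.3; -95 0 0 0 -0.5; -115 0 0 0 -1")

```text
clock: 44.25
position: [444.8, -83.6, 258.8]
ee_rot: [0.709, -0.0, -0.705, 0.0]
contact_force: [0.4, -0.6, 1.0]
gripper_width: 74.4
```

apply_moves(targets="-20 40 0 0 -1; -20 80 0 0 -1; -20 120 0 0 -1; -20 160 0 0 -1; -20 200 0 0 -1; -20 240 20 0 -1; -20 280 40 0 -1; -20 310 50 0 -1; -20 310 50 0 -1")

```text
clock: 45.0
position: [391.1, -398.2, 274.4]
ee_rot: [-0.706, 0.002, 0.708, 0.002]
contact_force: [0.8, 0.9, 0.4]
gripper_width: 85.5
```

Run:
```python
from h import *
t=get_image("top");save("t30",crop(t["img"],240,160,420,295,4.4))
d=get_image("side");save("s30",crop(d["img"],260,170,440,310,4.4))
save("s30f",d["img"]);save("t30f",t["img"])
plan(444,-83,142,0)
```

```text
t=45.10 pos [ 392.6 -394.6  274.4] yaw 179.8 w 85.4 F [-0.2  0.8  0.9] j [-0.5   0.24 -0.09 -0.   -1.24  0.49] -> shift [ 132.7 -311.6  -50.5] spin -0.2
```

View pics/s30.png

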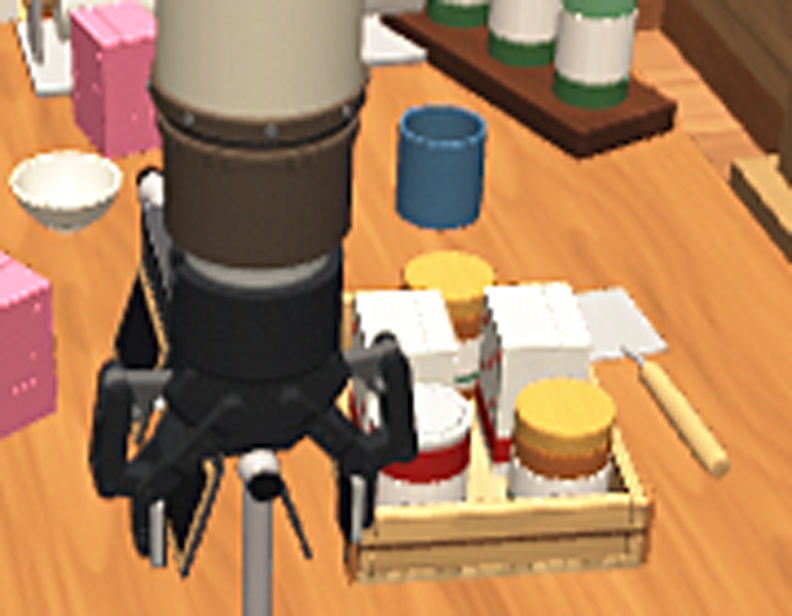

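View pics/t30.png

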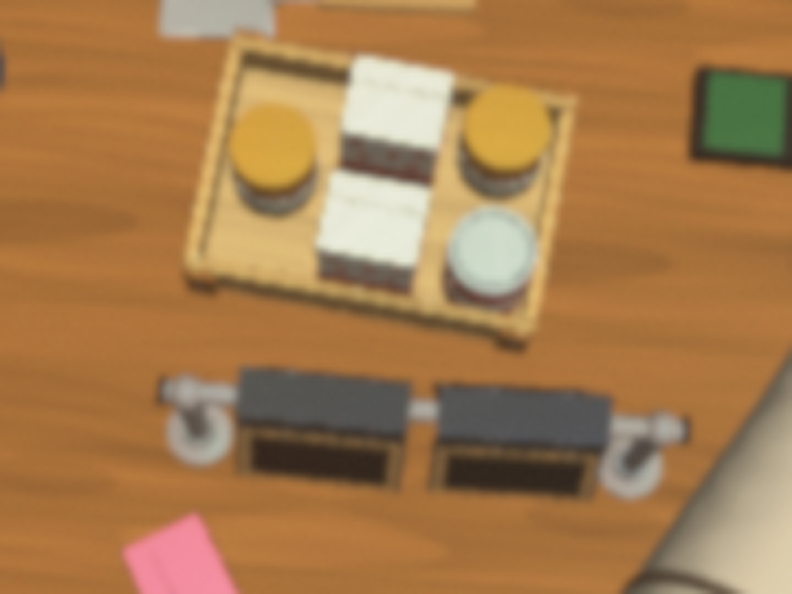

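View pics/t30f.png

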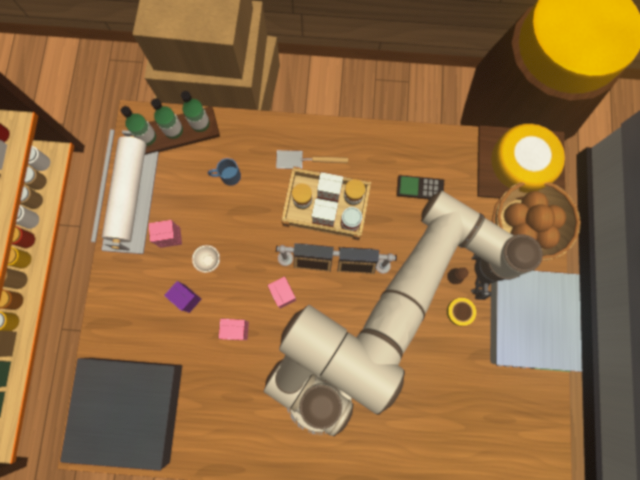

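apply_moves(targets="-10 30 15 0 -1; -20 60 30 0 -1; -20 95 55 0 -1; -20 130 80 0 -1; -20 150 110 0 -1; -20 160 130 0 -1; -20 160 130 0 -1; -20 160 130 0 -1")

```text
clock: 45.77
position: [263.6, -553.1, 295.1]
ee_rot: [0.707, -0.0, -0.707, -0.0]
contact_force: [0.6, 0.7, -0.0]
gripper_width: 85.1
```

Run:
```python
from h import *
t=get_image("top")
d=get_image("side");save("s31",crop(d["img"],260,170,420,310,5))
g=lambda p:((proj(d,p)-[260,170]+.5)*5-.5).round().tolist()
for n,c in(("b1",(444,55)),("b2",(444,-83))):
    print(n,[g((c[0]+a,c[1]+b,179)) for a in(-18,18) for b in(60,-60)],[g((c[0]+a,c[1]-60,64)) for a in(-40,40)])
f=lambda x,y:(240+(x+.5)/4.4-.5,160+(y+.5)/4.4-.5)
for n,q in(("b1",[(243,368),(412,380),(407,440),(238,427)]),("b2",[(438,385),(610,396),(606,450),(432,440)])):
    P=np.array([ray(t,*f(*p),179) for p in q]);print(n,P.round().tolist(),P.mean(0).round(1))
P=ray(t,*f(492,249),106);th=np.radians(6.6);v=P-[636.1,25.1];print("tin crate xy",np.cos(th)*v[0]-np.sin(th)*v[1],np.sin(th)*v[0]+np.cos(th)*v[1])
```

```text
b1 [[154.0, 232.0], [192.0, 337.0], [214.0, 226.0], [255.0, 330.0]] [[157.0, 510.0], [292.0, 493.0]]
b2 [[198.0, 354.0], [241.0, 476.0], [262.0, 347.0], [310.0, 468.0]] [[202.0, 657.0], [347.0, 638.0]]
b1 [[461.0, 113.0], [462.0, -4.0], [419.0, -3.0], [419.0, 113.0]] [440.3  54.9]
b2 [[459.0, -22.0], [461.0, -141.0], [423.0, -140.0], [421.0, -20.0]] [441.1 -80.7]
tin crate xy -48.09449922572507 -88.1392194333775
```

View pics/s31.png

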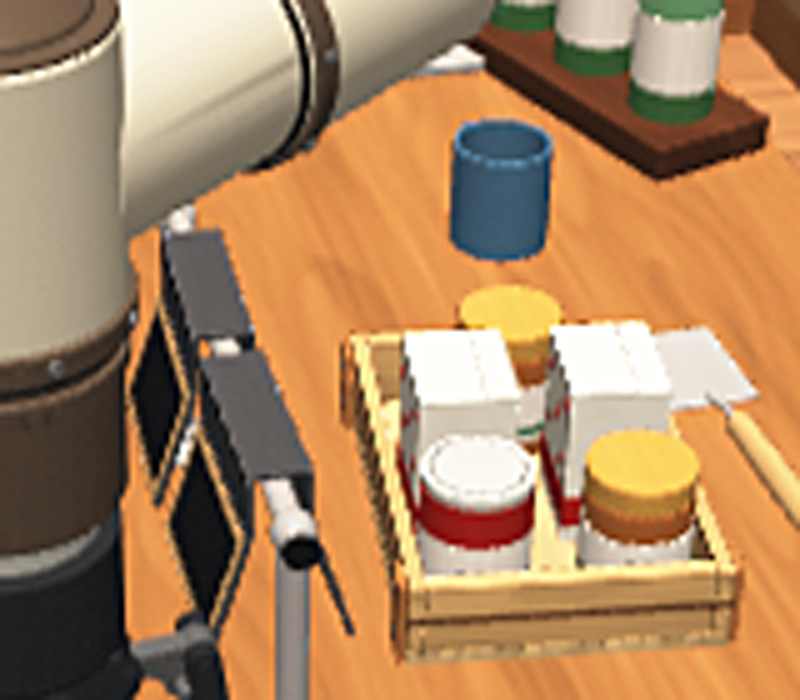

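Run:
```python
from h import *
print(status.read_state()["clock"],job.job_done())
```

```text
the job is handed in; nothing more can be done
45.8667 None
```

The counter is ready and I handed the job in at 45.9 s. All five goods that were there (two jars, one tin, two cartons) stand upright in the crate, and both price boards hang side by side over the rail. No sixth good showed up in the views I checked.

**Last checks:**
- **Goods:** in both views every item stands upright on the crate floor, with nothing stacked. The tin shifted by a pixel or two (a few mm at most) after I placed it, and it is still upright inside the crate.
- **Boards:** both sit parallel to the tube and between the posts. Their tops match the expected hanging position in the side view to within about 2 px.
- **Other things:** every bystander I could see in the last views, and the pink and purple look-alikes, showed no visible movement, and the arm was clear of everything.

**Disagreement:** the two cameras put the rail between about x = 440 and 446 mm. I hung the boards at 444 mm, and the final top view read them at 440 to 441 mm. That spread is within the allowed 12 mm.

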